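Load the rivet carousel for the next wing panel and clear the bench

ROBOT

A 6-joint arm with a two-finger parallel gripper is mounted at the origin on the work surface. World frame = base frame: x ahead of the robot, y to its left, z up, the work surface at z = 0. Lengths are in m, angles in rad, forces in N, time in s.
With the tool pointing down it reaches from about 0.275 to 0.825 m from the base axis. Payload 5.2 kg.
Tool frame: the origin (TCP) lies at the very end of the fingers, on their centre line; the grasp point (between the pads) lies grip_point_offset behind it (grip_point_offset is the distance from the TCP to the grasp point, in m); z points along the fingers, y is the line along which they close (so a half turn about z gives the same grasp; the last joint's range is limited). The gripper opens to 93 mm and grips with 3 to 60 N. Pads are 15 mm wide; open, the fingers measure 128 mm over their backs; the gripper's body (75 mm by 188 mm) begins 65 mm behind the grasp point.
Start: joints at [-1.436, 0.259, 1.535, -0, 1.348, -0.203], TCP at [0.182, -0.519, 0.219] pointing down, gripper open.
Joint ranges: [-3.14, 3.14], [-0.91, 2.08], [0.19, 2.58], [-1.22, 4.36], [0.22, 2.71], [-3.12, 3.12]. Speed limits (rad/s): [2.57, 2.57, 3.14, 3.14, 3.14, 3.14].

INTERFACE

Orientations are given as a unit quaternion [x, y, z, w].
In Python, from cell import sense, grab_frame, close_job, grip_point_offset gives the robot as it stands. The module is installed in compiled form; this text tells all that it offers.
- The arm moves only by the shell command python3 -m jog 'ROWS'. ROWS is JSON, a list of rows, each a list of 7 numbers: the shift along the tool's x, y, z in m, then the turn, a rotation vector about the tool's x, y, z in degrees, then the opening, from 0 (shut) to 1 (fully open). A call has 1 to 8 rows; each row shifts and turns the commanded pose from where the row before left it, along the tool's axes as they then stand; what a row does not reach is not made up. A row lasts 1/8 s, in which the tool goes at most 62.5 mm and 10.7 degrees, less where a joint would pass 70% of its speed; a pose out of reach is approached as far as the arm can. A call is refused whole if a number of a shift passes 0.0625 or a number of a turn 10.7, either way. A call with a gripper value outside its range is refused whole. The fingers move at their own pace and stop on an object; the grip force is fixed at half the most. Time passes only in rows, so rows that do not move let the fingers close. It gives the time, the measured TCP pose, the force, the opening and the grip force at its end, in the units of the state.
- sense(): the state, without advancing time (a new reading comes with each control period).
- grab_frame(name): name is "side" or "top" or "wrist"; returns a dict with "image" (384x512x3 uint8, blue, green, red), "fx", "fy", "cx", "cy" (pixels), "dist_coeffs" ([k1, k2, p1, p2, k3] as OpenCV has them; the pictures are not rectified), "R" (3x3) and "t" (3): a world point X has camera coordinates R X + t; the wrist camera has in their place "tool_from_camera" (4x4, takes a point from camera to tool coordinates, whose origin is the TCP and whose axes are the flange's). Camera axes: x right, y down, z forward; pixel columns grow to the right and rows downward; lengths in m; the calibration is good to about 2 mm. A picture is of the moment at which its call begins: read the wrist's pose just before it. There is no depth.
- close_job(): hands the job in; it is judged then, once.
The state is a dict: "t": time; "joint_positions": joint angles; "joint_velocities": joint speeds; "joint_torque": joint torques, N m; "ee_pos": TCP position; "orientation": TCP orientation; "wrist_force": force on the tool from outside, world axes, zero at the start; "wrist_torque": the same for the moment, N m; "width": finger opening in m; "grip_force": force on a finger pad.
Only numpy, scipy, OpenCV 4.12 (cv2) and the standard library are available. Lean on these libraries where they do the work, as an engineer would, in place of code of your own. Each camera call takes 0.05 s, during which the arm holds its last target. There are 200 camera calls.

TASK

Get the rivet station ready: by its handle post, turn the carousel until the post lines up with the single index tab, move every rivet tube from the bench rack into the carousel's sockets (any socket, pushed fully home), and only then turn the loaded carousel until the post lines up with the pair of tabs. The sorting cups are now empty, so at any point nest them all, upright, into one stack standing centred on the cork coaster. Do not drop a tube, and leave the other tools and bits on the bench where they are.

Things in the scene. Friction and masses are not known exactly. Their poses are not given: they have to be found in the camera images.
- carousel (a joint): angle of the carousel, a grey disc (250 mm across, top 27 mm above the bench) that turns without end about a vertical axis, with light friction (0.14 N m), and stays where left. Radians, anticlockwise from above; 0 when the handle post points along the +x axis of carousel_base. It carries a light wooden block (190 x 50 mm, top 77 mm above the bench) with a row of four sockets on one side, and the steel handle post on the other.
- carousel_base: fixed dark base under the disc; origin on the bench at the carousel's axis. Two low flat feet stick out from under the disc, carrying the index marks (aluminium tabs 12 mm square, 50 mm high, 155 mm from the axis): a single tab in direction 0.8 rad and a pair of tabs side by side in direction 2.7 rad, anticlockwise from the base's own +x axis.
- handle (a point): top centre of the round upright steel handle post on the carousel: 20 mm diameter, 100 mm from the carousel's axis; its top is 165 mm above the bench, and it is bare for the 130 mm below that.
- load_mark (a point): the point 100 mm from the carousel's axis in line with the single tab: the post's axis stands over it when the carousel is in the loading position.
- work_mark (a point): the point 100 mm from the carousel's axis in line with the middle of the pair of tabs: the post's axis stands over it when the carousel is in the working position.
- rack: fixed medium-brown wooden bench rack, 55 x 200 x 55 mm (x, y, z), with four holes in a row along its y axis, 46 mm apart, 29 mm wide and 42 mm deep; origin at the centre of its underside.
- socket0 (a point): centre of the mouth of one of the carousel's four round sockets: 29 mm wide, 42 mm deep, chamfered; in a row 46 mm apart, on the side of the carousel away from the post, the row square to the line from the post through the axis (row centre 45 mm from the axis). z axis up; mouth 77 mm above the bench.
- socket1 (a point): centre of the mouth of one of the carousel's four round sockets: 29 mm wide, 42 mm deep, chamfered; in a row 46 mm apart, on the side of the carousel away from the post, the row square to the line from the post through the axis (row centre 45 mm from the axis). z axis up; mouth 77 mm above the bench.
- socket2 (a point): centre of the mouth of one of the carousel's four round sockets: 29 mm wide, 42 mm deep, chamfered; in a row 46 mm apart, on the side of the carousel away from the post, the row square to the line from the post through the axis (row centre 45 mm from the axis). z axis up; mouth 77 mm above the bench.
- socket3 (a point): centre of the mouth of one of the carousel's four round sockets: 29 mm wide, 42 mm deep, chamfered; in a row 46 mm apart, on the side of the carousel away from the post, the row square to the line from the post through the axis (row centre 45 mm from the axis). z axis up; mouth 77 mm above the bench.
- tube0: rivet tube, perhaps absent: aluminium tube with a black cap, 26 mm diameter (cap 27), 130 mm long, foot bevelled, about 70 g; starts upright in a hole of the bench rack with its foot 13 mm above the bench. Origin at the centre of its foot, z axis along it towards the cap. All tubes are alike.
- tube1: rivet tube, perhaps absent: aluminium tube with a black cap, 26 mm diameter (cap 27), 130 mm long, foot bevelled, about 70 g; starts upright in a hole of the bench rack with its foot 13 mm above the bench. Origin at the centre of its foot, z axis along it towards the cap. All tubes are alike.
- tube2: rivet tube, perhaps absent: aluminium tube with a black cap, 26 mm diameter (cap 27), 130 mm long, foot bevelled, about 70 g; starts upright in a hole of the bench rack with its foot 13 mm above the bench. Origin at the centre of its foot, z axis along it towards the cap. All tubes are alike.
- tube3: rivet tube, perhaps absent: aluminium tube with a black cap, 26 mm diameter (cap 27), 130 mm long, foot bevelled, about 70 g; starts upright in a hole of the bench rack with its foot 13 mm above the bench. Origin at the centre of its foot, z axis along it towards the cap. All tubes are alike.
- cup0: sorting cup, perhaps absent: white plastic tapered cup with a weighted steel foot, 90 mm high, outside diameter 54 mm at the foot and 70 mm at the rim, wall 3 mm, about 140 g; stands on the bench. Origin at the centre of its underside, z axis up. All cups are alike; a nested cup stands 33 to 47 mm higher than the one it sits in.
- cup1: sorting cup, perhaps absent: white plastic tapered cup with a weighted steel foot, 90 mm high, outside diameter 54 mm at the foot and 70 mm at the rim, wall 3 mm, about 140 g; stands on the bench. Origin at the centre of its underside, z axis up. All cups are alike; a nested cup stands 33 to 47 mm higher than the one it sits in.
- cup2: sorting cup, perhaps absent: white plastic tapered cup with a weighted steel foot, 90 mm high, outside diameter 54 mm at the foot and 70 mm at the rim, wall 3 mm, about 140 g; stands on the bench. Origin at the centre of its underside, z axis up. All cups are alike; a nested cup stands 33 to 47 mm higher than the one it sits in.
- coaster: round cork coaster fixed to the bench, 100 mm diameter, 6 mm thick; origin at the centre of its underside.
- tape: roll of blue tape lying flat, 90 mm across, 25 mm high; not part of the job, leave it alone.
- jar: small closed jar, 60 mm across, 70 mm high; not part of the job, leave it alone.
- hammer: hammer lying on the bench; not part of the job, leave it alone.
- screwdriver: screwdriver lying on the bench; not part of the job, leave it alone.
- shim: loose wooden block 90 x 40 x 18 mm; not part of the job, leave it alone.
- pin1: small sheet-metal pin lying on the bench, 75 mm long, 14 mm thick; not part of the job, leave it alone.
Mind the look-alikes: they are no part of the job. What is shaped like the cup2 but orange or yellow is not meant.

How it is judged:
On the way, in this order (a step that is already met when the one before it is completed fails the run):
1. the empty carousel is turned so that its post lines up with the single tab, and stands still (horizontal distance between handle and load_mark below 0.015 m and velocity of joint carousel between -0.03 and 0.03 rad/s), for 0.3 s.
2. with the post still at the single tab, every tube stands fully home in a socket of the carousel, let go (horizontal distance between handle and load_mark below 0.015 m and ((horizontal distance between tube0 and socket0 below 0.008 m and z of tube0 in the frame of socket0 below -0.034 m) or (horizontal distance between tube0 and socket1 below 0.008 m and z of tube0 in the frame of socket1 below -0.034 m) or (horizontal distance between tube0 and socket2 below 0.008 m and z of tube0 in the frame of socket2 below -0.034 m) or (horizontal distance between tube0 and socket3 below 0.008 m and z of tube0 in the frame of socket3 below -0.034 m)) and ((horizontal distance between tube1 and socket0 below 0.008 m and z of tube1 in the frame of socket0 below -0.034 m) or (horizontal distance between tube1 and socket1 below 0.008 m and z of tube1 in the frame of socket1 below -0.034 m) or (horizontal distance between tube1 and socket2 below 0.008 m and z of tube1 in the frame of socket2 below -0.034 m) or (horizontal distance between tube1 and socket3 below 0.008 m and z of tube1 in the frame of socket3 below -0.034 m)) and ((horizontal distance between tube2 and socket0 below 0.008 m and z of tube2 in the frame of socket0 below -0.034 m) or (horizontal distance between tube2 and socket1 below 0.008 m and z of tube2 in the frame of socket1 below -0.034 m) or (horizontal distance between tube2 and socket2 below 0.008 m and z of tube2 in the frame of socket2 below -0.034 m) or (horizontal distance between tube2 and socket3 below 0.008 m and z of tube2 in the frame of socket3 below -0.034 m)) and ((horizontal distance between tube3 and socket0 below 0.008 m and z of tube3 in the frame of socket0 below -0.034 m) or (horizontal distance between tube3 and socket1 below 0.008 m and z of tube3 in the frame of socket1 below -0.034 m) or (horizontal distance between tube3 and socket2 below 0.008 m and z of tube3 in the frame of socket2 below -0.034 m) or (horizontal distance between tube3 and socket3 below 0.008 m and z of tube3 in the frame of socket3 below -0.034 m)) and angle between each of tube0, tube1, tube2, tube3's own z axis and vertical below 0.12 rad and contact force between each of tube0, tube1, tube2, tube3 and the fingers below 0.05 N), for 0.3 s.
3. the carousel, with every tube still home in it, is turned so that its post lines up with the pair of tabs, and stands still (horizontal distance between handle and work_mark below 0.015 m and velocity of joint carousel between -0.03 and 0.03 rad/s and ((horizontal distance between tube0 and socket0 below 0.008 m and z of tube0 in the frame of socket0 below -0.034 m) or (horizontal distance between tube0 and socket1 below 0.008 m and z of tube0 in the frame of socket1 below -0.034 m) or (horizontal distance between tube0 and socket2 below 0.008 m and z of tube0 in the frame of socket2 below -0.034 m) or (horizontal distance between tube0 and socket3 below 0.008 m and z of tube0 in the frame of socket3 below -0.034 m)) and ((horizontal distance between tube1 and socket0 below 0.008 m and z of tube1 in the frame of socket0 below -0.034 m) or (horizontal distance between tube1 and socket1 below 0.008 m and z of tube1 in the frame of socket1 below -0.034 m) or (horizontal distance between tube1 and socket2 below 0.008 m and z of tube1 in the frame of socket2 below -0.034 m) or (horizontal distance between tube1 and socket3 below 0.008 m and z of tube1 in the frame of socket3 below -0.034 m)) and ((horizontal distance between tube2 and socket0 below 0.008 m and z of tube2 in the frame of socket0 below -0.034 m) or (horizontal distance between tube2 and socket1 below 0.008 m and z of tube2 in the frame of socket1 below -0.034 m) or (horizontal distance between tube2 and socket2 below 0.008 m and z of tube2 in the frame of socket2 below -0.034 m) or (horizontal distance between tube2 and socket3 below 0.008 m and z of tube2 in the frame of socket3 below -0.034 m)) and ((horizontal distance between tube3 and socket0 below 0.008 m and z of tube3 in the frame of socket0 below -0.034 m) or (horizontal distance between tube3 and socket1 below 0.008 m and z of tube3 in the frame of socket1 below -0.034 m) or (horizontal distance between tube3 and socket2 below 0.008 m and z of tube3 in the frame of socket2 below -0.034 m) or (horizontal distance between tube3 and socket3 below 0.008 m and z of tube3 in the frame of socket3 below -0.034 m))), for 0.3 s.
At the end, for the whole second after the job is handed in: Post within 15 mm of the working mark, carousel at rest; every tube in a socket, foot 34 mm or more below its mouth, within 8 mm of centre, tilt under 7 degrees; every cup upright (7 degrees), at rest, axis within 20 mm of the coaster's centre, underside below 110 mm (nested) (all of step 3 and angle between each of tube0, tube1, tube2, tube3, cup0, cup1, cup2's own z axis and vertical below 0.12 rad and horizontal distance between each of cup0, cup1, cup2 and coaster below 0.02 m and height (world z) of each of cup0, cup1, cup2 below 0.11 m and linear speed of each of cup0, cup1, cup2 below 0.02 m/s); the robot touches nothing.
It fails at once if a tube is dropped or tipped over (leans more than 60 degrees) (angle between any of tube0, tube1, tube2, tube3's own z axis and vertical above 1.05 rad).
It fails at once if one of the other tools and bits on the bench is shifted more than 40 mm (distance of any of tape, jar, hammer, screwdriver, shim, pin1 from where it was at the start of the episode above 0.04 m).
Of tube0, tube1, tube2, tube3 only 2 to 4 are there at a start; the rules pass over those that are not, and their reading is None.
Of cup0, cup1, cup2 only 2 to 3 are there at a start; the rules pass over those that are not, and their reading is None.
At some moment in a run one of cup0, cup1, cup2 may be knocked a few centimetres aside while the robot is not near it.
It also fails if it takes over 210 s, if anything falls off the work surface, if the arm or the gripper's body presses on something with over 40 N, if the wrist force passes 120 N, or if a joint passes its speed limit or range.

## Working session

There is one attempt and no reset: what is moved stays moved. The work goes in short steps, Python scripts to look and compute and a shell command to move; the robot and the scene stay as the last step left them, time stands still between calls to the robot, and variables do not carry over. Pictures are saved under pics/ and viewed, at most 14 in all, crops included, and the job is handed in when it is done.

```bash
mkdir -p pics; cat > h.py <<'E'
import numpy as np, cv2
from cell import sense, grab_frame, grip_point_offset
from scipy.spatial.transform import Rotation as Rn
def frame(n):
    s=sense(); f=grab_frame(n); f['s']=s
    if n=='wrist':
        T=np.array(f['tool_from_camera']); R=Rn.from_quat(s['orientation']).as_matrix()
        f['Rw']=R@T[:3,:3]; f['C']=R@T[:3,3]+np.array(s['ee_pos'])
    else:
        R=np.array(f['R']); f['Rw']=R.T; f['C']=-R.T@np.array(f['t'])
    f['K']=np.array([[f['fx'],0,f['cx']],[0,f['fy'],f['cy']],[0,0,1]]); f['D']=np.array(f['dist_coeffs'],float)
    return f
def ray(f,uv,z):
    p=cv2.undistortPoints(np.array([[uv]],float),f['K'],f['D'])[0,0]
    d=f['Rw']@np.array([p[0],p[1],1]); return f['C']+d*(z-f['C'][2])/d[2]
def proj(f,X):
    R=f['Rw'].T; r,_=cv2.Rodrigues(R)
    return cv2.projectPoints(np.array([X],float),r,-R@f['C'],f['K'],f['D'])[0].ravel()
def save(f,n,crop=None,k=1):
    im=f['image']
    if crop: u0,v0,u1,v1=crop; im=im[v0:v1,u0:u1]
    cv2.imwrite(f'pics/{n}.png',cv2.resize(im,None,fx=k,fy=k,interpolation=cv2.INTER_CUBIC))
E
python3 - <<'E'
from h import *
import pickle
for n in ('top','side'):
    f=frame(n); save(f,n+'0',k=1.56); pickle.dump(f,open(n+'.pkl','wb')); print(n,f['C'],f['fx'],f['Rw'][:,2],f['Rw'][:,0])
s=sense();print(s['ee_pos'],s['orientation'],s['width'],grip_point_offset)
E
```

```text
top [ 0.37041311 -0.0568211   1.37885895] 370.88990828194983 [ 0.11429637  0.00951671 -0.99340111] [-0.02872045 -0.9995045  -0.01287963]
side [ 0.31202317 -0.76430743  0.92792379] 383.7078836421054 [ 0.18805753  0.64337686 -0.74209203] [ 0.95470429 -0.29714285 -0.01567933]
[ 0.18222897 -0.5184237   0.21793278] [ 9.85770743e-01  1.68093441e-01  2.27265487e-05 -7.97318105e-04] 0.09309580607271438 0.0188
```

View pics/top0.png

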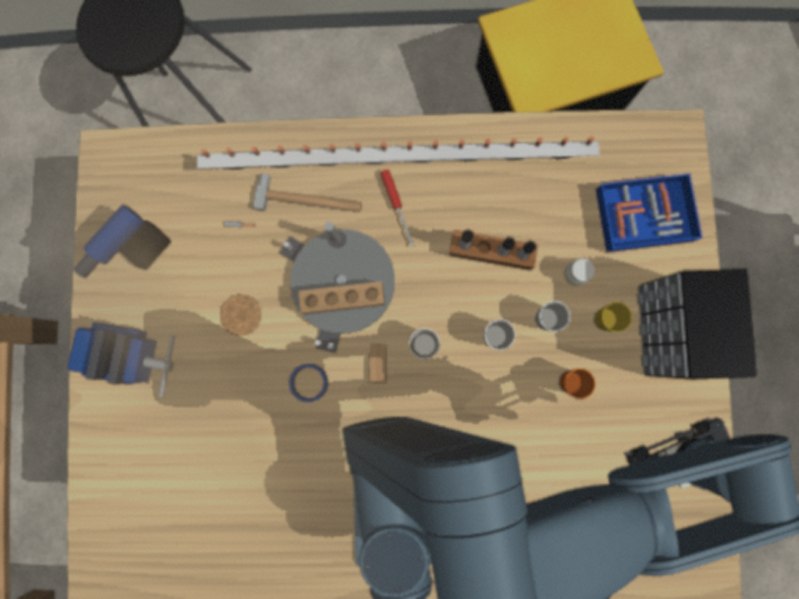

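View pics/side0.png

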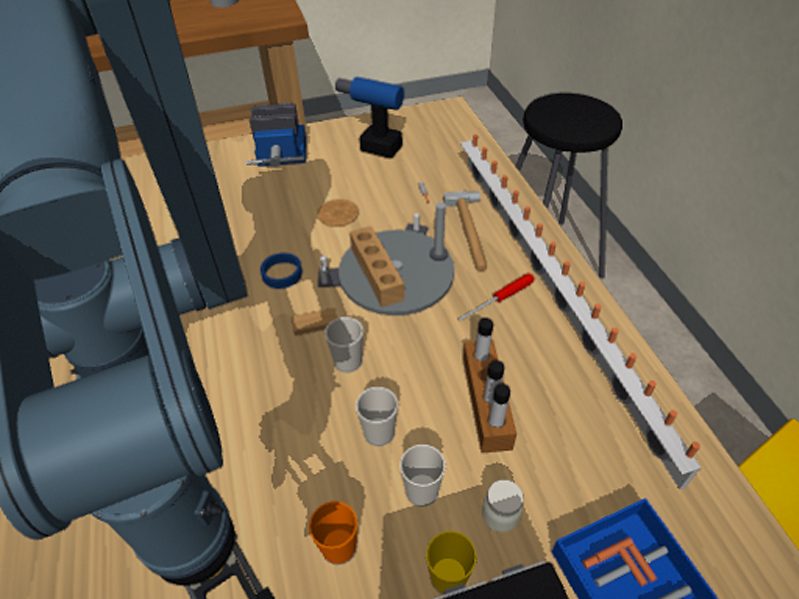

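```bash
python3 - <<'E'
from h import *
import pickle
f=pickle.load(open('top.pkl','rb')); g=pickle.load(open('side.pkl','rb'))
a=f['image'][138:232,160:270]; b=g['image'][110:215,190:300]
cv2.imwrite('pics/car.png',np.hstack([cv2.resize(a,(400,400),interpolation=2),cv2.resize(b,(400,400),interpolation=2)]))
def q(n,u,v,z): print(n,ray(f,(u/1.5605,v/1.5605),z)[:2].round(4))
im=f['image']; hsv=cv2.cvtColor(im,cv2.COLOR_BGR2HSV)
# disc
m=((hsv[...,1]<60)&(im[...,2]>60)&(im[...,2]<150)).astype(np.uint8)*255
for n,m in dict(grey=m,dark=(im.max(2)<45).astype(np.uint8)*255,white=((hsv[...,1]<45)&(im[...,2]>140)).astype(np.uint8)*255,).items():
  nn,l,st,ce=cv2.connectedComponentsWithStats(m)
  for i in range(1,nn):
    x,y,w,h,A=st[i]
    if A>15 and 95<y<260 and 120<x<410: print(n,(st[i]),ce[i].round(1))
q('coaster',240,314,.006); q('disc',343,281,.027); q('post',334,231,.165); 
q('tabA',288,243,.05);q('tabB',327,338,.05)
for p in((311,300),(331,298),(351,296),(371,294)): q('sock',*p,.077)
for p in((467,236),(508,242),(528,248)): q('cap',*p,.143)
for p in((425,341),(499,331),(554,313),(580,268),(612,315)): q('cup',*p,.09)
q('hole2',485,246,.055)
E
```

```text
grey [282 101  25   2  32] [295.3 101.8]
grey [353 100  14   2  18] [359.1 100.2]
grey [232 103  15   2  22] [239.9 103.6]
grey [259 102  19   2  29] [269.2 102.6]
grey [173 105  14   2  17] [180.1 105.8]
grey [200 104  16   2  20] [208.7 104.8]
grey [388 111  63  51 126] [430.2 144.8]
grey [162 112  11  23 107] [167.2 123.8]
grey [382 112  52  10  57] [406.6 114.6]
grey [399 119   5  10  28] [400.8 123.9]
grey [402 137   6  14  38] [405.2 143. ]
grey [144 142  11   4  31] [149.1 143.2]
grey [ 180  144   73   82 3024] [217.2 178. ]
grey [260 146   4  10  20] [261.6 150.4]
grey [294 153   8   6  27] [297.6 156.1]
grey [319 157   8   7  30] [322.2 160.5]
grey [332 159   7   7  27] [334.5 162.6]
grey [362 166  20  17 153] [371.1 175.1]
grey [409 175  29  26 384] [423.1 187.7]
grey [343 192  23  21 346] [354.6 202.7]
grey [310 205  20  19 284] [319.9 214.1]
grey [262 211  20  19 300] [271.5 220.2]
grey [185 233  25  25 226] [196.4 244.8]
dark [297 149   5   6  18] [299.2 151.3]
dark [323 154   6   6  27] [325.5 156.2]
dark [336 156   6   6  28] [338.5 158.5]
white [163 112  10  21 110] [167.1 122.7]
white [255 134  10  23  30] [259.5 145.3]
white [144 142  10   3  30] [148.5 143. ]
white [208 142   6   5  21] [210.2 144.2]
white [367 166  11  15 130] [372.  172.5]
white [311 205  12  18  92] [315.4 214.2]
white [347 204   8   5  16] [349.5 205.8]
white [263 210  10   7  16] [266.8 212.6]
white [267 216  10  10  82] [271.6 220.4]
coaster [0.4862 0.3691]
disc [0.5555 0.1167]
post [0.6454 0.1168]
tabA [0.6464 0.2421]
tabB [0.4213 0.1527]
sock [0.5074 0.1838]
sock [0.5106 0.1381]
sock [0.5138 0.0926]
sock [0.517  0.0471]
cap [ 0.6301 -0.1695]
cap [ 0.6142 -0.258 ]
cap [ 0.5997 -0.3009]
cup [ 0.4069 -0.0717]
cup [ 0.4242 -0.237 ]
cup [ 0.4605 -0.3619]
cup [ 0.5603 -0.4268]
cup [ 0.4519 -0.4926]
hole2 [ 0.6237 -0.2184]
```

View pics/car.png

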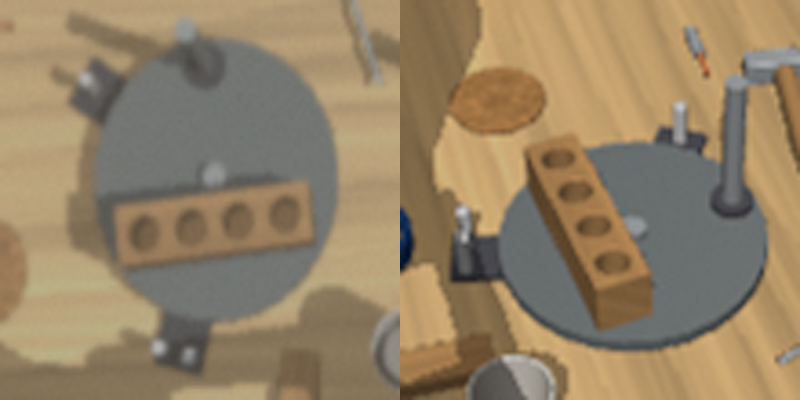

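```bash
python3 - <<'E'
from h import *
import pickle
from scipy.optimize import least_squares
f=pickle.load(open('top.pkl','rb'))
P=lambda u,v,z: ray(f,(u,v),z)[:2]
post=P(210.9,144.8,.165); tA=P(184.2,157.5,.05); tB=P(207.9,220.6,.05)
S=[P(u,v,.077) for u,v in((200.2,192.5),(212.8,191.3),(225.7,189.9),(238.7,188.5))]
disc=P(343/1.5605,281/1.5605,.027)
e=lambda a:np.array([np.cos(a),np.sin(a)])
def res(p):
    c=p[:2];a,b=p[2:]; r=[c+.1*e(a)-post,c+.155*e(b+.8)-tA,c+.155*e(b+2.7)-tB,c-disc]
    for i,s in enumerate(S): r.append(c-.045*e(a)+(1.5-i)*.046*e(a+np.pi/2)-s)
    return np.concatenate(r)
r=least_squares(res,[*disc,0,0]); print(r.x.round(4),(r.fun*1000).round(1))
c=r.x[:2];b=r.x[3]
print('load',c+.1*e(b+.8),(b+.8),'work',c+.1*e(b+2.7),b+2.7,'post',c+.1*e(r.x[2]))
g=pickle.load(open('side.pkl','rb'))
# rims/caps from side view
print('sidepost',[(ray(g,(u/1.5605,v/1.5605),z)[:2]).round(4).tolist() for u,v,z in((440,207,.165),(345,333,.09),(377,404,.09),(422,461,.09),(486,324,.143),(495,369,.143),(501,392,.143),(339,212,.006))])
E
```

```text
[0.5559 0.1168 0.0906 0.1756] [-1.4 -1.4  2.9  1.7 -0.9 -1.3  0.4  0.1 -1.6  0.8 -0.4 -0.1  0.2 -0.1
  0.7  0.3]
load [0.61192994 0.19957143] 0.9756135804636045 work [0.45938037 0.14305223] 2.8756135804636047 post [0.65545337 0.12581911]
sidepost [[0.6538, 0.1206], [0.4037, -0.0762], [0.4182, -0.2386], [0.456, -0.3578], [0.632, -0.1751], [0.6094, -0.2668], [0.601, -0.3101], [0.4876, 0.364]]
```

```bash
cat > go.py <<'E'
import sys; from h import *
def plan(x,y,z,yaw=None):
    s=sense(); R=Rn.from_quat(s['orientation']).as_matrix(); d=R.T@(np.array([x,y,z])-s['ee_pos'])
    cur=np.arctan2(R[1,0],R[0,0]); tilt=np.degrees(np.arccos(-R[2,2]))
    t='' if yaw is None else f"turn z {-np.degrees((yaw-cur+np.pi)%(2*np.pi)-np.pi):.1f} deg"
    print('now',np.round(s['ee_pos'],4),'yaw %.3f tilt %.2f w %.3f t %.1f'%(cur,tilt,s['width'],s['t']),'shift',d.round(4),'n>=%d'%np.ceil(abs(d).max()/.0625),t)
if __name__=='__main__': plan(*map(float,sys.argv[1:]))
E
python3 go.py .6555 .1258 .22 .09
```

```text
now [ 0.1822 -0.5184  0.2179] yaw 0.338 tilt 0.09 w 0.093 t 0.1 shift [ 0.66   -0.451  -0.0012] n>=11 turn z 14.2 deg
```

```bash
python3 -m jog '[[0.05,-0.034,0,0,0,0,1],[0.055,-0.038,0,0,0,0,1],[0.055,-0.038,0,0,0,0,1],[0.055,-0.038,0,0,0,0,1],[0.055,-0.038,0,0,0,0,1],[0.055,-0.038,0,0,0,0,1],[0.055,-0.038,0,0,0,0,1],[0.055,-0.038,0,0,0,0,1]]'
python3 -m jog '[[0.055,-0.038,0,0,0,0,1],[0.055,-0.038,0,0,0,0,1],[0.055,-0.038,0,0,0,0,1],[0.055,-0.038,0,0,0,7.1,1],[0,0,0,0,0,7.1,1],[0,0,0,0,0,0,1],[0,0,0,0,0,0,1]]'
python3 go.py .6555 .1258 .22 .09; python3 -c "
from h import *
f=frame('wrist');print(f['C']);save(f,'w1',k=1.5)"
```

```text
t: 1.1
ee_pos: [0.4762, -0.1144, 0.2185]
orientation: [0.986, 0.168, -0.0, 0.0]
wrist_force: [1.1, -1.0, 0.2]
width: 0.0933
grip_force: 0.0
t: 1.98
ee_pos: [0.6219, 0.0854, 0.2184]
orientation: [0.999, 0.046, -0.0, 0.0]
wrist_force: [0.3, -0.4, 0.6]
width: 0.0931
grip_force: 0.0
now [0.6219 0.0854 0.2184] yaw 0.092 tilt 0.04 w 0.093 t 2.0 shift [ 0.0371 -0.0372 -0.0016] n>=1 turn z 0.1 deg
[0.70626822 0.09416933 0.3853256 ]
```

View pics/w1.png

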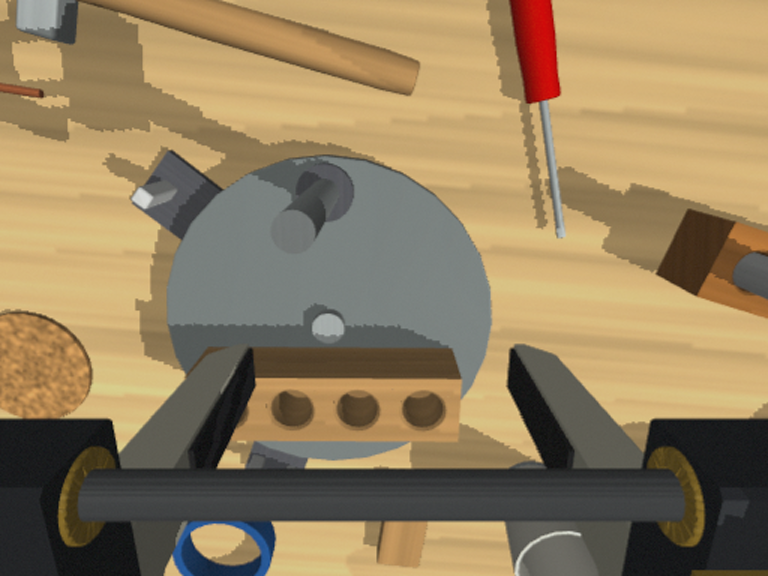

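The post's top is at (294,232) and the single tab's top at (143,199), both in the view's 1.5x pixels; the sockets show at (292,408), (358,408) and (424,409).

```bash
python3 - <<'E'
from h import *
f=frame('wrist')
for n,u,v,z in(('post',294,232,.165),('tab',143,199,.05),('hub',328,326,.035),('s',358,408,.077),('s',424,409,.077)): print(n,ray(f,(u/1.5,v/1.5),z).round(4))
E
python3 go.py .6555 .1258 .11 .09
```

```text
post [0.6568 0.1282 0.165 ]
tab [0.6442 0.2471 0.05  ]
hub [0.558  0.1201 0.035 ]
s [0.5158 0.0924 0.077 ]
s [0.5192 0.0462 0.077 ]
now [0.6221 0.0851 0.2188] yaw 0.090 tilt 0.00 w 0.093 t 2.1 shift [ 0.0369 -0.0376  0.1088] n>=2 turn z 0.0 deg
```

```bash
python3 -m jog '[[0.02,-0.02,0,0,0,0,1],[0.017,-0.02,0,0,0,0,1],[0,0,0.04,0,0,0,1],[0,0,0.04,0,0,0,1],[0,0,0.029,0,0,0,1],[0,0,0,0,0,0,0.1],[0,0,0,0,0,0,0.1],[0,0,0,0,0,0,0.1]]'
python3 -m jog '[[0,0,0,0,0,0,0.1],[0,0,0,0,0,0,0.1],[0,0,0,0,0,0,0.1]]'; python3 go.py .6565 .127 .11 .09
```

```text
t: 3.08
ee_pos: [0.6569, 0.1289, 0.1119]
orientation: [0.999, 0.045, 0.002, 0.0]
wrist_force: [0.1, 0.3, 1.0]
width: 0.0681
grip_force: 0.0
t: 3.45
ee_pos: [0.6557, 0.1291, 0.1099]
orientation: [0.999, 0.045, 0.0, 0.0]
wrist_force: [0.2, 0.2, 0.2]
width: 0.0373
grip_force: 0.0
now [0.6557 0.1291 0.1099] yaw 0.090 tilt 0.02 w 0.037 t 3.5 shift [ 0.0006  0.0022 -0.0001] n>=1 turn z 0.0 deg
```

```bash
python3 -m jog '[[0,0,0,0,0,0,0.1],[0,0,0,0,0,0,0.1],[0,0,0,0,0,0,0.1]]'
python3 -m jog '[[-0.0006,-0.0108,0,0,0,-6.2,0.1],[-0.0006,-0.0108,0,0,0,-6.2,0.1],[-0.0006,-0.0108,0,0,0,-6.2,0.1],[-0.0006,-0.0108,0,0,0,-6.2,0.1],[-0.0006,-0.0108,0,0,0,-6.2,0.1],[-0.0006,-0.0108,0,0,0,-6.2,0.1],[-0.0006,-0.0108,0,0,0,-6.2,0.1],[-0.0006,-0.0108,0,0,0,-6.2,0.1]]'
python3 -m jog '[[0,0,0,0,0,0,0.1],[0,0,0,0,0,0,0.1],[0,0,0,0,0,0,0.1]]'
python3 go.py .613 .2009 .11 .976
python3 - <<'E'
from h import *
f=frame('top'); save(f,'t2',(150,125,280,235),5)
E
```

```text
t: 3.82
ee_pos: [0.6557, 0.1289, 0.1096]
orientation: [0.999, 0.045, -0.0, 0.0]
wrist_force: [0.9, -0.3, -0.1]
width: 0.0194
grip_force: 30.0
t: 4.82
ee_pos: [0.6134, 0.2005, 0.1096]
orientation: [0.887, 0.461, -0.001, 0.001]
wrist_force: [-0.0, -7.0, 1.5]
width: 0.0193
grip_force: 30.0
t: 5.2
ee_pos: [0.6132, 0.2006, 0.1096]
orientation: [0.888, 0.46, -0.001, 0.0]
wrist_force: [-2.2, -5.1, 1.6]
width: 0.0197
grip_force: 30.0
now [0.6132 0.2006 0.1096] yaw 0.955 tilt 0.11 w 0.020 t 5.2 shift [ 0.0001 -0.0003 -0.0004] n>=1 turn z -1.2 deg
```

View pics/t2.png

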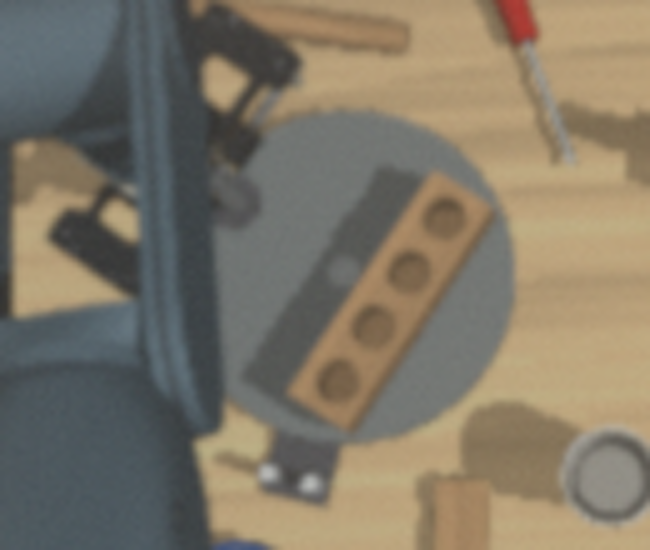

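```bash
python3 -m jog '[[0,0,0,0,0,0,0.6],[0,0,0,0,0,0,0.6],[0,0,0,0,0,0,0.6],[0,0,-0.02,0,0,0,1],[0,0,-0.05,0,0,0,1],[0,0,-0.05,0,0,0,1],[0,0,-0.04,0,0,0,1],[0,0,0,0,0,-10,1]]'
python3 -m jog '[[0,0,0,0,0,-10,1],[0,0,0,0,0,-10,1],[0,0,0,0,0,-10,1],[0,0,0,0,0,-10,1],[0,0,0,0,0,-10,1],[0,0,0,0,0,-10,1],[0,0,0,0,0,-10,1],[0,0,0,0,0,-10,1]]'
python3 - <<'E'
from h import *
from go import plan
f=frame('wrist'); p=ray(f,(256,190),.077); s=f['s']; print(p,s['ee_pos'])
R=Rn.from_quat(s['orientation']).as_matrix(); d=R.T@(p-s['ee_pos']); print('aim in tool',d)
y=2.546; w=np.array([.557,.118])-.045*np.array([np.cos(.976),np.sin(.976)])
t=w-d[0]*np.array([np.cos(y),np.sin(y)])-d[1]*np.array([np.sin(y),-np.cos(y)])
plan(*t,s['ee_pos'][2],y)
E
```

```text
t: 6.25
ee_pos: [0.6156, 0.2023, 0.2746]
orientation: [0.843, 0.537, 0.004, 0.002]
wrist_force: [-0.3, -0.6, -0.2]
width: 0.0919
grip_force: 0.0
t: 7.25
ee_pos: [0.6136, 0.2019, 0.2696]
orientation: [0.3, 0.954, 0.0, -0.0]
wrist_force: [-0.4, 0.1, 0.2]
width: 0.0932
grip_force: 0.0
[0.64022934 0.1874178  0.077     ] [0.61358704 0.20190214 0.26962068]
aim in tool [-0.0301657   0.00333655  0.1926168 ]
now [0.6136 0.2019 0.2696] yaw 2.539 tilt 0.01 w 0.093 t 7.3 shift [ 0.0289 -0.1497 -0.    ] n>=3 turn z -0.4 deg
```

```bash
python3 -m jog '[[0.01,-0.05,0,0,0,-0.4,1],[0.01,-0.05,0,0,0,0,1],[0.009,-0.05,0,0,0,0,1],[0,0,0,0,0,0,1],[0,0,0,0,0,0,1]]'
python3 - <<'E'
from h import *
f=frame('wrist'); save(f,'w3',k=1.5)
import pickle; pickle.dump(f,open('w3.pkl','wb'))
E
```

```text
t: 7.92
ee_pos: [0.5046, 0.0956, 0.2702]
orientation: [0.3, 0.954, 0.0, 0.001]
wrist_force: [0.7, 0.0, 0.3]
width: 0.0929
grip_force: 0.0
```

View pics/w3.png

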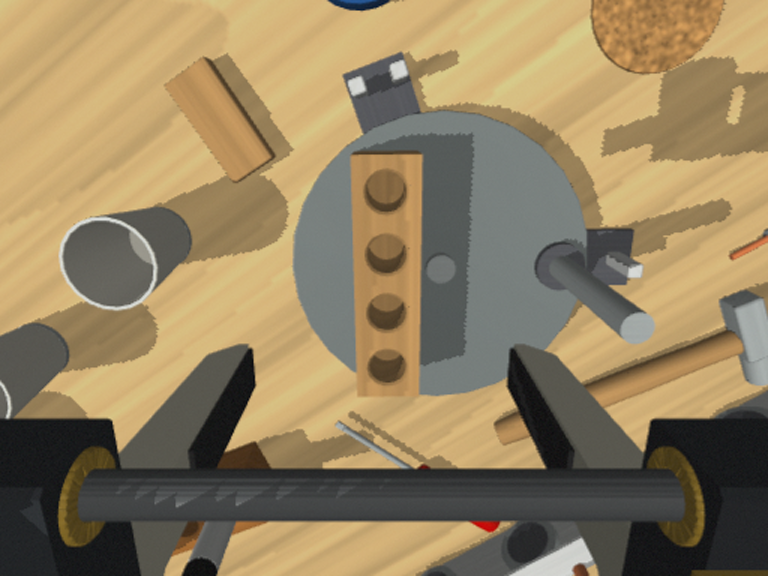

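Four sockets show in a column at (386,190), (386,253), (387,312) and (387,366), with the post top at (637,326) near the single tab at (630,268). Next I refine the socket centres by ellipse fits.

```bash
python3 - <<'E'
from h import *
import pickle
f=pickle.load(open('w3.pkl','rb')); im=f['image']
g=cv2.cvtColor(im,cv2.COLOR_BGR2GRAY); S=[]
for u,v in((257,127),(257,169),(258,208),(258,244)):
    r=19; c=cv2.resize(g[v-r:v+r+1,u-r:u+r+1],None,fx=4,fy=4,interpolation=cv2.INTER_CUBIC)
    t,m=cv2.threshold(c,0,255,cv2.THRESH_BINARY_INV|cv2.THRESH_OTSU)
    cs,_=cv2.findContours(m,cv2.RETR_EXTERNAL,cv2.CHAIN_APPROX_NONE)
    k=min((k for k in cs if cv2.contourArea(k)>3000),key=lambda k:np.hypot(*(np.mean(k[:,0],0)-78)))
    h=cv2.convexHull(k); e=cv2.fitEllipse(h)
    uv=np.array(e[0])/4+[u-r-.375,v-r-.375]; X=ray(f,uv,.077); S.append(X[:2]); print(uv.round(1),np.round(np.array(e[1])/4,1),X.round(4))
S=np.array(S); print(np.linalg.norm(np.diff(S,axis=0),axis=1)); d=S[3]-S[0]; print('row',S.mean(0),np.arctan2(d[1],d[0]))
pp=ray(f,(637/1.5,326/1.5),.165);print('post',pp, 'tab',ray(f,(630/1.5,268/1.5),.05),'pair',ray(f,(377.5/1.5,76.5/1.5),.05),'hub',ray(f,(440/1.5,268/1.5),.035))
E
python3 go.py .62 -.22 .27 1.343
```

```text
[256.4 127.4] [29.2 30.1] [0.4744 0.1215 0.077 ]
[256.6 169.3] [27.3 28.2] [0.5123 0.0954 0.077 ]
[257.  208.2] [24.9 26.9] [0.5504 0.0695 0.077 ]
[257.3 244.1] [22.5 25.9] [0.5883 0.0436 0.077 ]
[0.04607547 0.0460637  0.04586067]
row [0.5313497  0.08249786] -0.5995132566763389
post [0.61347243 0.20367693 0.165     ] tab [0.64031303 0.24614116 0.05      ] pair [0.4076587  0.16195861 0.05      ] hub [0.55755481 0.12030586 0.035     ]
now [0.5048 0.0959 0.27  ] yaw 2.532 tilt 0.08 w 0.093 t 8.0 shift [-0.2752 -0.1931  0.    ] n>=5 turn z 68.1 deg
```

```bash
python3 -m jog '[[-0.05,-0.03,0,0,0,0,1],[-0.053,-0.03,0,0,0,0,1],[-0.053,-0.03,0,0,0,0,1],[-0.053,-0.03,0,0,0,0,1],[-0.053,-0.03,0,0,0,0,1],[0,0,0,0,0,9.7,1],[0,0,0,0,0,9.7,1],[0,0,0,0,0,9.7,1]]'
python3 -m jog '[[0,0,0,0,0,9.7,1],[0,0,0,0,0,9.7,1],[0,0,0,0,0,9.7,1],[0,0,0,0,0,9.9,1],[0,0,0,0,0,0,1],[0,0,0,0,0,0,1]]'
python3 - <<'E'
from h import *
f=frame('wrist'); save(f,'w4',k=1.5)
import pickle; pickle.dump(f,open('w4.pkl','wb'))
E
python3 go.py .62 -.22 .27 1.343
```

```text
t: 8.98
ee_pos: [0.6346, -0.177, 0.2685]
orientation: [0.532, 0.847, 0.0, -0.0]
wrist_force: [-0.0, 0.1, -0.8]
width: 0.0931
grip_force: 0.0
t: 9.72
ee_pos: [0.6338, -0.177, 0.2691]
orientation: [0.781, 0.624, -0.0, -0.0]
wrist_force: [-0.8, 1.4, 0.1]
width: 0.0928
grip_force: 0.0
now [ 0.6337 -0.1771  0.2693] yaw 1.348 tilt 0.02 w 0.093 t 9.8 shift [-0.0449 -0.0038 -0.0007] n>=1 turn z 0.3 deg
```

View pics/w4.png

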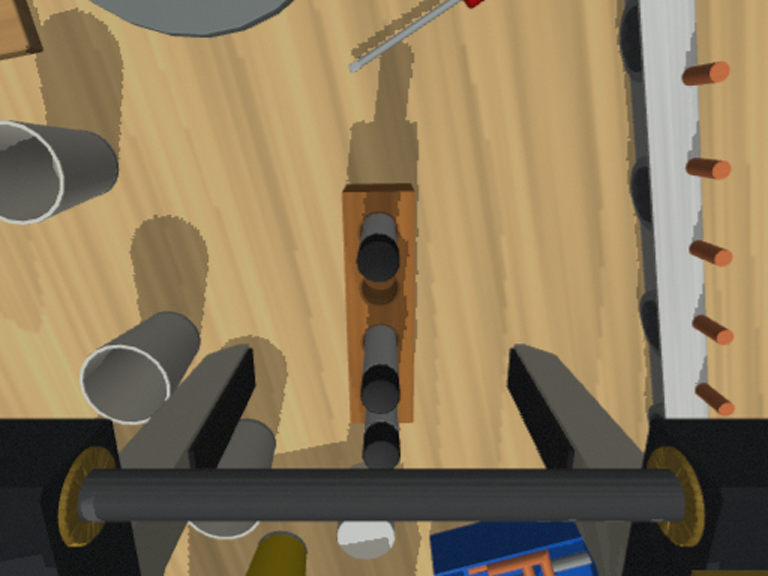

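Three caps: top faces at about (378,261), (381,394) and (381,450), in rack holes 1, 3 and 4.

```bash
python3 - <<'E'
from h import *
import pickle
f=pickle.load(open('w4.pkl','rb')); im=f['image']; g=im.max(2); print(f['C'])
cv2.imwrite('pics/caps.png',cv2.resize(np.clip(im[135:320,215:295].astype(int)*3,0,255).astype(np.uint8),None,fx=3.2,fy=3.2,interpolation=2))
X=[ray(f,(u/1.5,v/1.5),.143)[:2] for u,v in((378,261),(381,394),(381,450))]
X=np.array(X);print(X.round(4),np.linalg.norm(np.diff(X,axis=0),axis=1)); d=X[0]-X[2];print(np.arctan2(d[1],d[0]))
E
```

```text
[ 0.65225973 -0.09321049  0.43611842]
[[ 0.6333 -0.17  ]
 [ 0.6152 -0.2588]
 [ 0.6057 -0.301 ]] [0.09065696 0.04325413]
1.3627669175449908
```

View pics/caps.png

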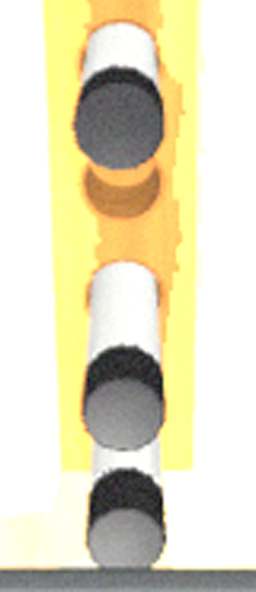

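```bash
python3 -m jog '[[0.007,-0.002,0.05,0,0,-0.7,1],[0,0,0.06,0,0,0,0.7],[0,0,0.045,0,0,0,0.4],[0,0,0.019,0,0,0,0.4],[0,0,0,0,0,0,0.4],[0,0,0,0,0,0,0.1],[0,0,0,0,0,0,0.1],[0,0,0,0,0,0,0.1]]'
python3 -m jog '[[0,0,0,0,0,0,0.1],[0,0,0,0,0,0,0.1],[0,0,0,0,0,0,0.1]]';python3 go.py .6333 -.17 .285 1.36
```

```text
t: 10.78
ee_pos: [0.6334, -0.1704, 0.0969]
orientation: [0.778, 0.628, 0.0, 0.001]
wrist_force: [0.0, -1.1, 0.6]
width: 0.0277
grip_force: 0.0
t: 11.15
ee_pos: [0.6333, -0.1704, 0.0968]
orientation: [0.778, 0.628, 0.0, 0.001]
wrist_force: [0.1, 1.0, 6.4]
width: 0.0254
grip_force: 30.0
now [ 0.6333 -0.1704  0.0968] yaw 1.357 tilt 0.10 w 0.025 t 11.2 shift [ 0.0003  0.0002 -0.1882] n>=4 turn z -0.2 deg
```

```bash
python3 -m jog '[[0,0,-0.02,0,0,0,0.1],[0,0,-0.05,0,0,0,0.1],[0,0,-0.06,0,0,0,0.1],[0,0,-0.06,0,0,0,0.1],[0,0,0,0,0,-9.7,0.1],[0,0,0,0,0,-9.7,0.1],[0,0,0,0,0,-9.7,0.1],[0,0,0,0,0,-9.7,0.1]]'
python3 -m jog '[[0,0,0,0,0,-9.7,0.1],[0,0,0,0,0,-9.7,0.1],[0,0,0,0,0,-9.7,0.1],[0.03,0.022,0,0,0,0,0.1],[0.05,0.037,0,0,0,0,0.1],[0.05,0.037,0,0,0,0,0.1],[0.05,0.037,0,0,0,0,0.1],[0.024,0.018,0,0,0,0,0.1]]'
python3 -m jog '[[0,0,0,0,0,0,0.1],[0,0,0,0,0,0,0.1]]'
python3 go.py .5504 .0695 .165 2.542
python3 - <<'E'
from h import *
f=frame('side'); save(f,'s5',(190,90,340,210),5)
import pickle; pickle.dump(f,open('s5.pkl','wb'))
for z in(.165,.077):print(proj(f,[.5504,.0695,z]))
E
```

```text
t: 12.15
ee_pos: [0.6325, -0.17, 0.2851]
orientation: [0.523, 0.852, -0.0, -0.001]
wrist_force: [-0.9, 0.5, -0.5]
width: 0.0254
grip_force: 30.0
t: 13.15
ee_pos: [0.5479, 0.0726, 0.2856]
orientation: [0.294, 0.956, 0.0, -0.0]
wrist_force: [0.1, 0.0, -1.0]
width: 0.0256
grip_force: 30.0
t: 13.4
ee_pos: [0.5498, 0.069, 0.2855]
orientation: [0.295, 0.955, -0.0, 0.0]
wrist_force: [1.2, -0.2, -1.7]
width: 0.0257
grip_force: 30.0
now [0.5498 0.069  0.2855] yaw 2.542 tilt 0.03 w 0.026 t 13.4 shift [-0.0002  0.0008  0.1205] n>=2 turn z 0.0 deg
[255.15560583 149.82324866]
[255.73893811 170.83674765]
```

View pics/s5.png

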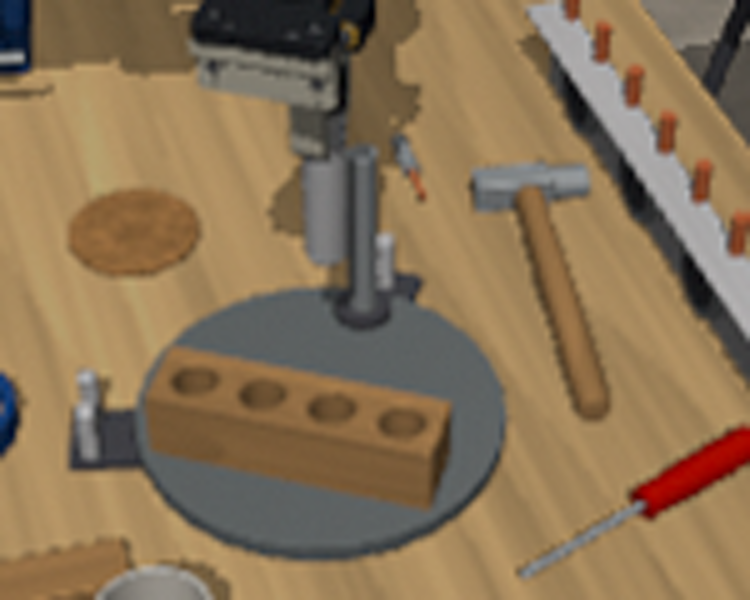

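The tube hangs upright at column 325 (crop), in line with the target socket at (332,406). I descend to just above the mouth and then slowly in.

```bash
python3 -m jog '[[-0.0002,0.0008,0.03,0,0,0,0.1],[0,0,0.05,0,0,0,0.1],[0,0,0.03,0,0,0,0.1],[0,0,0.005,0,0,0,0.1],[0,0,0.005,0,0,0,0.1],[0,0,0.005,0,0,0,0.1],[0,0,0.005,0,0,0,0.1],[0,0,0.005,0,0,0,0.1]]'
python3 go.py .5504 .0695 .119 2.542
```

```text
t: 14.45
ee_pos: [0.5505, 0.0702, 0.1509]
orientation: [0.295, 0.955, 0.0, 0.001]
wrist_force: [0.1, 0.1, -1.4]
width: 0.0256
grip_force: 30.0
now [0.5505 0.0702 0.1509] yaw 2.542 tilt 0.06 w 0.026 t 14.4 shift [-0.0003 -0.0006  0.0319] n>=1 turn z 0.0 deg
```

```bash
python3 -m jog '[[0,0,0.008,0,0,0,0.1],[0,0,0.008,0,0,0,0.1],[0,0,0.008,0,0,0,0.1],[0,0,0.006,0,0,0,0.1],[0,0,0.003,0,0,0,0.1],[0,0,0,0,0,0,0.1]]'
python3 go.py .5504 .0695 .119 2.542
```

```text
t: 15.2
ee_pos: [0.5505, 0.0701, 0.1188]
orientation: [0.295, 0.955, 0.0, 0.001]
wrist_force: [-2.5, 0.0, 6.5]
width: 0.0255
grip_force: 30.0
now [0.5505 0.0701 0.1188] yaw 2.542 tilt 0.07 w 0.026 t 15.2 shift [-0.0002 -0.0006 -0.0002] n>=1 turn z 0.0 deg
```

```bash
python3 -m jog '[[0,0,0,0,0,0,0.6],[0,0,0,0,0,0,0.6],[0,0,0,0,0,0,0.6],[0,0,-0.03,0,0,0,0.6],[0,0,-0.05,0,0,0,0.6],[0,0,-0.05,0,0,0,0.6],[0,0,-0.036,0,0,0,0.6],[-0.03,-0.03,0,0,0,0,0.6]]'
python3 -m jog '[[-0.05,-0.05,0,0,0,0,0.6],[-0.05,-0.05,0,0,0,0,0.6],[-0.05,-0.05,0,0,0,0,0.6],[-0.059,-0.057,0,0,0,0,0.6],[0,0,0,0,0,9.7,0.6],[0,0,0,0,0,9.7,0.6],[0,0,0,0,0,9.7,0.6],[0,0,0,0,0,9.7,0.6]]'
python3 -m jog '[[0,0,0,0,0,9.7,0.6],[0,0,0,0,0,9.7,0.6],[0,0,0,0,0,9.7,0.6],[0,0,0,0,0,0,0.6],[0,0,0,0,0,0,0.6]]'
python3 go.py .6141 -.26 .097 1.36
python3 - <<'E'
from h import *
f=frame('side'); save(f,'s6',(190,90,340,300),2.8)
E
```

```text
t: 16.2
ee_pos: [0.5595, 0.03, 0.2877]
orientation: [0.293, 0.956, 0.001, 0.004]
wrist_force: [1.5, -0.6, -1.0]
width: 0.056
grip_force: 0.0
t: 17.2
ee_pos: [0.6052, -0.2171, 0.2832]
orientation: [0.598, 0.801, -0.0, -0.0]
wrist_force: [0.1, -0.8, -0.6]
width: 0.056
grip_force: 0.0
t: 17.82
ee_pos: [0.6053, -0.217, 0.2835]
orientation: [0.777, 0.629, -0.0, -0.0]
wrist_force: [0.6, -0.1, 0.8]
width: 0.0556
grip_force: 0.0
now [ 0.6053 -0.217   0.2835] yaw 1.360 tilt 0.02 w 0.056 t 17.8 shift [-0.0402  0.0177  0.1865] n>=3 turn z 0.0 deg
```

View pics/s6.png

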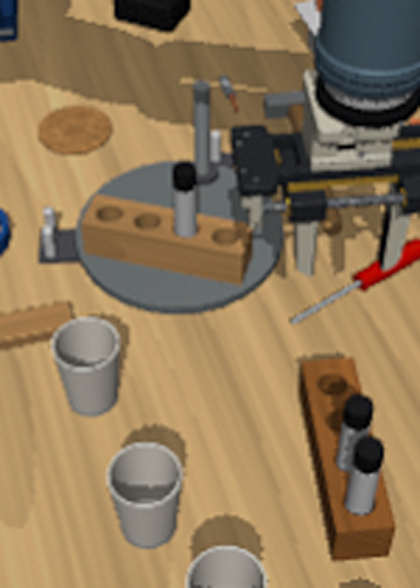

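The first tube stands upright in the third socket at (184,200); two remain in the rack at (357,430) and (367,475). On to the second.

```bash
python3 -m jog '[[-0.04,0.018,0,0,0,0,0.6],[0,0,0.05,0,0,0,0.6],[0,0,0.06,0,0,0,0.6],[0,0,0.05,0,0,0,0.5],[0,0,0.0265,0,0,0,0.4],[0,0,0,0,0,0,0.4],[0,0,0,0,0,0,0.1],[0,0,0,0,0,0,0.1]]'
python3 -m jog '[[0,0,0,0,0,0,0.1],[0,0,0,0,0,0,0.1],[0,0,0,0,0,0,0.1]]';python3 go.py .6141 -.26 .285 1.36
```

```text
t: 18.88
ee_pos: [0.6155, -0.2606, 0.0993]
orientation: [0.778, 0.628, 0.001, 0.002]
wrist_force: [0.6, 0.7, 1.9]
width: 0.0253
grip_force: 30.0
t: 19.25
ee_pos: [0.6156, -0.2606, 0.0993]
orientation: [0.778, 0.628, 0.001, 0.002]
wrist_force: [0.2, -0.1, 5.8]
width: 0.0256
grip_force: 30.0
now [ 0.6156 -0.2606  0.0993] yaw 1.357 tilt 0.22 w 0.026 t 19.2 shift [ 0.     -0.0009 -0.1857] n>=3 turn z -0.2 deg
```

```bash
python3 -m jog '[[0,0,-0.02,0,0,0,0.1],[0,0,-0.05,0,0,0,0.1],[0,0,-0.06,0,0,0,0.1],[0,0,-0.06,0,0,0,0.1],[0,0,0,0,0,-9.7,0.1],[0,0,0,0,0,-9.7,0.1],[0,0,0,0,0,-9.7,0.1],[0,0,0,0,0,-9.7,0.1]]'
python3 -m jog '[[0,0,0,0,0,-9.7,0.1],[0,0,0,0,0,-9.7,0.1],[0,0,0,0,0,-9.7,0.1],[0.025,0.02,0,0,0,0,0.1],[0.045,0.037,0,0,0,0,0.1],[0.045,0.037,0,0,0,0,0.1],[0.045,0.037,0,0,0,0,0.1],[0.045,0.037,0,0,0,0,0.1]]'
python3 -m jog '[[0.045,0.037,0,0,0,0,0.1],[0.036,0.031,0,0,0,0,0.1],[0,0,0,0,0,0,0.1],[0,0,0,0,0,0,0.1]]'
python3 go.py .5123 .0956 .1213 2.542
```

```text
t: 20.25
ee_pos: [0.6142, -0.2597, 0.2872]
orientation: [0.523, 0.852, 0.0, -0.0]
wrist_force: [0.1, 0.3, -0.6]
width: 0.0256
grip_force: 30.0
t: 21.25
ee_pos: [0.5389, -0.0038, 0.2873]
orientation: [0.295, 0.955, 0.0, 0.0]
wrist_force: [0.6, 0.3, -1.9]
width: 0.0257
grip_force: 30.0
t: 21.75
ee_pos: [0.5115, 0.096, 0.2873]
orientation: [0.295, 0.956, -0.0, 0.0]
wrist_force: [-0.4, -0.0, -1.9]
width: 0.0259
grip_force: 30.0
now [0.5115 0.096  0.2873] yaw 2.543 tilt 0.04 w 0.026 t 21.8 shift [-0.0008  0.0002  0.166 ] n>=3 turn z 0.1 deg
```

```bash
python3 -m jog '[[-0.0008,0,0.03,0,0,0,0.1],[0,0,0.05,0,0,0,0.1],[0,0,0.03,0,0,0,0.1],[0,0,0.005,0,0,0,0.1],[0,0,0.005,0,0,0,0.1],[0,0,0.005,0,0,0,0.1],[0,0,0.005,0,0,0,0.1],[0,0,0.005,0,0,0,0.1]]'
python3 go.py .5123 .0954 .1213 2.542
```

```text
t: 22.75
ee_pos: [0.5124, 0.0959, 0.1524]
orientation: [0.295, 0.955, 0.0, 0.0]
wrist_force: [-1.1, 0.8, -1.5]
width: 0.0253
grip_force: 30.0
now [0.5124 0.0959 0.1524] yaw 2.542 tilt 0.06 w 0.025 t 22.8 shift [-0.0002 -0.0005  0.0311] n>=1 turn z 0.0 deg
```

```bash
python3 -m jog '[[0,0,0.008,0,0,0,0.1],[0,0,0.008,0,0,0,0.1],[0,0,0.008,0,0,0,0.1],[0,0,0.005,0,0,0,0.1],[0,0,0.0025,0,0,0,0.1],[0,0,0,0,0,0,0.1]]'
python3 -m jog '[[0,0,0,0,0,0,0.6],[0,0,0,0,0,0,0.6],[0,0,0,0,0,0,0.6],[0,0,-0.03,0,0,0,0.6],[0,0,-0.05,0,0,0,0.6],[0,0,-0.05,0,0,0,0.6],[0,0,-0.036,0,0,0,0.6],[0,0,0,0,0,0,0.6]]'
python3 -m jog '[[-0.03,-0.0276,0,0,0,0,0.6],[-0.042,-0.0386,0,0,0,0,0.6],[-0.042,-0.0386,0,0,0,0,0.6],[-0.042,-0.0386,0,0,0,0,0.6],[-0.042,-0.0386,0,0,0,0,0.6],[-0.042,-0.0386,0,0,0,0,0.6],[-0.04,-0.0368,0,0,0,0,0.6],[-0.0238,-0.0212,0,0,0,0,0.6]]'
python3 -m jog '[[0,0,0,0,0,9.7,0.6],[0,0,0,0,0,9.7,0.6],[0,0,0,0,0,9.7,0.6],[0,0,0,0,0,9.7,0.6],[0,0,0,0,0,9.7,0.6],[0,0,0,0,0,9.7,0.6],[0,0,0,0,0,9.7,0.6],[0,0,0,0,0,0,0.6]]'
python3 go.py .606 -.3055 .097 1.36
```

```text
t: 23.5
ee_pos: [0.512, 0.0959, 0.1213]
orientation: [0.295, 0.955, -0.0, -0.0]
wrist_force: [-1.6, 0.5, 4.5]
width: 0.0259
grip_force: 30.0
t: 24.5
ee_pos: [0.5138, 0.0959, 0.2899]
orientation: [0.295, 0.955, 0.001, 0.003]
wrist_force: [0.8, -0.3, -0.5]
width: 0.0559
grip_force: 0.0
t: 25.5
ee_pos: [0.6052, -0.3082, 0.2838]
orientation: [0.296, 0.955, 0.0, -0.002]
wrist_force: [0.9, 0.9, 0.5]
width: 0.0558
grip_force: 0.0
t: 26.5
ee_pos: [0.6053, -0.3053, 0.2848]
orientation: [0.778, 0.628, -0.0, -0.001]
wrist_force: [0.8, 0.6, -0.6]
width: 0.056
grip_force: 0.0
now [ 0.6053 -0.3053  0.2848] yaw 1.359 tilt 0.15 w 0.056 t 26.5 shift [-0.0002  0.0012  0.1878] n>=4 turn z -0.1 deg
```

```bash
python3 -m jog '[[0,0.001,0.05,0,0,0,0.6],[0,0,0.06,0,0,0,0.6],[0,0,0.05,0,0,0,0.5],[0,0,0.0265,0,0,0,0.4],[0,0,0,0,0,0,0.4],[0,0,0,0,0,0,0.1],[0,0,0,0,0,0,0.1],[0,0,0,0,0,0,0.1]]'
python3 -m jog '[[0,0,0,0,0,0,0.1],[0,0,0,0,0,0,0.1]]';python3 go.py .606 -.3055 .285 1.36
```

```text
t: 27.5
ee_pos: [0.607, -0.3062, 0.1019]
orientation: [0.778, 0.628, 0.0, 0.001]
wrist_force: [-2.5, 1.0, 3.5]
width: 0.0257
grip_force: 29.9
t: 27.75
ee_pos: [0.607, -0.3062, 0.1019]
orientation: [0.778, 0.628, 0.0, 0.001]
wrist_force: [-2.5, 0.4, 7.2]
width: 0.0257
grip_force: 29.9
now [ 0.607  -0.3062  0.1019] yaw 1.357 tilt 0.12 w 0.026 t 27.8 shift [ 0.0003 -0.0008 -0.1831] n>=3 turn z -0.2 deg
```

```bash
python3 -m jog '[[0,0,-0.02,0,0,0,0.1],[0,0,-0.05,0,0,0,0.1],[0,0,-0.06,0,0,0,0.1],[0,0,-0.06,0,0,0,0.1],[0,0,0,0,0,-9.7,0.1],[0,0,0,0,0,-9.7,0.1],[0,0,0,0,0,-9.7,0.1],[0,0,0,0,0,-9.7,0.1]]'
python3 -m jog '[[0,0,0,0,0,-9.7,0.1],[0,0,0,0,0,-9.7,0.1],[0,0,0,0,0,-9.7,0.1],[0.015,0.02,0,0,0,0,0.1],[0.035,0.0455,0,0,0,0,0.1],[0.035,0.0455,0,0,0,0,0.1],[0.035,0.0455,0,0,0,0,0.1],[0.035,0.0455,0,0,0,0,0.1]]'
python3 -m jog '[[0.035,0.0455,0,0,0,0,0.1],[0.0229,0.0308,0,0,0,0,0.1],[0,0,0,0,0,0,0.1],[0,0,0,0,0,0,0.1]]'
python3 go.py .5883 .044 .124 2.542
```

```text
t: 28.75
ee_pos: [0.6071, -0.3057, 0.2904]
orientation: [0.523, 0.852, 0.0, 0.001]
wrist_force: [0.1, -1.2, -1.3]
width: 0.0257
grip_force: 30.0
t: 29.75
ee_pos: [0.5921, -0.0484, 0.2906]
orientation: [0.296, 0.955, 0.0, 0.001]
wrist_force: [0.2, 0.3, -1.8]
width: 0.0254
grip_force: 29.9
t: 30.25
ee_pos: [0.5877, 0.0445, 0.2904]
orientation: [0.295, 0.955, -0.0, 0.0]
wrist_force: [0.0, -0.4, -0.9]
width: 0.0257
grip_force: 30.0
now [0.5877 0.0445 0.2904] yaw 2.542 tilt 0.04 w 0.026 t 30.2 shift [-7.000e-04 -1.000e-04  1.664e-01] n>=3 turn z -0.0 deg
```

```bash
python3 -m jog '[[-0.0007,0,0.03,0,0,0,0.1],[0,0,0.05,0,0,0,0.1],[0,0,0.03,0,0,0,0.1],[0,0,0.005,0,0,0,0.1],[0,0,0.005,0,0,0,0.1],[0,0,0.005,0,0,0,0.1],[0,0,0.005,0,0,0,0.1],[0,0,0.005,0,0,0,0.1]]'
python3 go.py .5883 .044 .124 2.542
```

```text
t: 31.25
ee_pos: [0.5888, 0.0438, 0.1554]
orientation: [0.295, 0.955, 0.0, 0.0]
wrist_force: [-0.1, -0.0, -1.0]
width: 0.0257
grip_force: 30.0
now [0.5888 0.0438 0.1554] yaw 2.542 tilt 0.05 w 0.026 t 31.2 shift [ 0.0006 -0.0001  0.0314] n>=1 turn z 0.0 deg
```

```bash
python3 -m jog '[[0,0,0.008,0,0,0,0.1],[0,0,0.008,0,0,0,0.1],[0,0,0.008,0,0,0,0.1],[0,0,0.005,0,0,0,0.1],[0,0,0.0028,0,0,0,0.1],[0,0,0,0,0,0,0.1]]'
python3 -m jog '[[0,0,0,0,0,0,0.6],[0,0,0,0,0,0,0.6],[0,0,0,0,0,0,0.6],[0,0,0,0,0,0,0.6],[0,0,0,0,0,0,0.6],[0,0,-0.03,0,0,0,0.6],[0,0,-0.05,0,0,0,0.6],[0,0,-0.05,0,0,0,0.6]]'
python3 -m jog '[[0,0,-0.036,0,0,0,0.6],[0.01,0.02,0,0,0,0,0.6],[0.023,0.048,0,0,0,0,0.6],[0.023,0.048,0,0,0,0,0.6],[0.013,0.029,0,0,0,0,0.6],[0,0,0,0,0,10,0.6],[0,0,0,0,0,10,0.6],[0,0,0,0,0,10,0.6]]'
python3 -m jog '[[0,0,0,0,0,10,0.6],[0,0,0,0,0,10,0.6],[0,0,0,0,0,10,0.6],[0,0,0,0,0,10,0.6],[0,0,0,0,0,10,0.6],[0,0,0,0,0,10,0.6],[0,0,0,0,0,0,0.6],[0,0,0,0,0,0,0.6]]'
python3 go.py .6134 .2023 .11 .971
python3 - <<'E'
from h import *
f=frame('side'); save(f,'s7',(190,90,340,300),2.8)
E
```

```text
t: 32.0
ee_pos: [0.5887, 0.0438, 0.124]
orientation: [0.295, 0.955, 0.0, 0.0]
wrist_force: [0.3, -0.5, 2.3]
width: 0.0256
grip_force: 30.0
t: 33.0
ee_pos: [0.5882, 0.0438, 0.2545]
orientation: [0.295, 0.955, -0.0, -0.0]
wrist_force: [0.6, -0.3, 0.8]
width: 0.0558
grip_force: 0.0
t: 34.0
ee_pos: [0.6133, 0.2026, 0.2891]
orientation: [0.535, 0.845, -0.0, -0.0]
wrist_force: [0.6, 0.6, -0.1]
width: 0.0557
grip_force: 0.0
t: 35.0
ee_pos: [0.6133, 0.2024, 0.2893]
orientation: [0.884, 0.468, -0.0, -0.0]
wrist_force: [0.6, 0.3, -0.0]
width: 0.0561
grip_force: 0.0
now [0.6133 0.2024 0.2893] yaw 0.975 tilt 0.01 w 0.056 t 35.0 shift [-0.000e+00  1.000e-04  1.793e-01] n>=3 turn z 0.2 deg
```

View pics/s7.png

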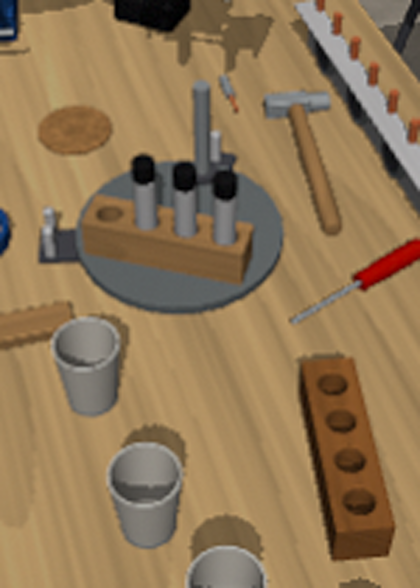

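Three tubes stand home in the carousel and the rack's four holes are empty; the post is still at the single tab (200,90). Next I grip the post and turn about 109° anticlockwise.

```bash
python3 -m jog '[[0,0,0.05,0,0,0,0.6],[0,0,0.06,0,0,0,0.6],[0,0,0.05,0,0,0,0.6],[0,0,0.0193,0,0,0,0.6],[0,0,0,0,0,0,0.1],[0,0,0,0,0,0,0.1],[0,0,0,0,0,0,0.1],[0,0,0,0,0,0,0.1]]'
python3 -m jog '[[0,0,0,0,0,0,0.1],[0,0,0,0,0,0,0.1],[-0.0002,-0.006,0,0,0,-3.41,0.1],[-0.0007,-0.0119,0,0,0,-6.82,0.1],[-0.0007,-0.0119,0,0,0,-6.82,0.1],[-0.0007,-0.0119,0,0,0,-6.82,0.1],[-0.0007,-0.0119,0,0,0,-6.82,0.1],[-0.0007,-0.0119,0,0,0,-6.82,0.1]]'
python3 go.py .6 .2 .11 2.875
```

```text
t: 36.05
ee_pos: [0.6139, 0.2026, 0.1113]
orientation: [0.884, 0.467, 0.001, 0.0]
wrist_force: [-2.5, 2.8, 2.6]
width: 0.0201
grip_force: 1.6
t: 37.05
ee_pos: [0.5519, 0.2196, 0.1113]
orientation: [0.686, 0.728, 0.001, 0.001]
wrist_force: [0.6, -2.9, 5.1]
width: 0.0199
grip_force: 30.0
now [0.5519 0.2196 0.1113] yaw 1.630 tilt 0.15 w 0.020 t 37.0 shift [-0.0224  0.0468  0.0014] n>=1 turn z -71.4 deg
```

```bash
python3 -m jog '[[-0.0007,-0.0119,0,0,0,-6.82,0.1],[-0.0007,-0.0119,0,0,0,-6.82,0.1],[-0.0007,-0.0119,0,0,0,-6.82,0.1],[-0.0007,-0.0119,0,0,0,-6.82,0.1],[-0.0007,-0.0119,0,0,0,-6.82,0.1],[-0.0007,-0.0119,0,0,0,-6.82,0.1],[-0.0007,-0.0119,0,0,0,-6.82,0.1],[-0.0007,-0.0119,0,0,0,-6.82,0.1]]'
python3 -m jog '[[-0.0007,-0.0119,0,0,0,-6.82,0.1],[-0.0007,-0.0119,0,0,0,-6.82,0.1],[-0.0002,-0.006,0,0,0,-3.41,0.1],[0,0,0,0,0,0,0.1],[0,0,0,0,0,0,0.1],[0,0,0,0,0,0,0.1]]'
python3 go.py .4603 .146 .11 2.875
```

```text
t: 38.05
ee_pos: [0.4729, 0.173, 0.1113]
orientation: [0.276, 0.961, 0.001, 0.001]
wrist_force: [1.4, -0.4, 5.7]
width: 0.0197
grip_force: 30.0
t: 38.8
ee_pos: [0.4608, 0.1456, 0.1112]
orientation: [0.133, 0.991, -0.0, 0.001]
wrist_force: [-0.6, -2.2, 9.7]
width: 0.0195
grip_force: 30.0
now [0.4608 0.1456 0.1112] yaw 2.876 tilt 0.12 w 0.019 t 38.8 shift [0.0006 0.0003 0.0012] n>=1 turn z 0.0 deg
```

```bash
python3 -m jog '[[0,0,0,0,0,0,0.6],[0,0,0,0,0,0,0.6],[0,0,0,0,0,0,0.6],[0,0,0,0,0,0,0.6],[0,0,-0.03,0,0,0,1],[0,0,-0.05,0,0,0,1],[0,0,-0.05,0,0,0,1],[0,0,-0.04,0,0,0,1]]'
python3 -m jog '[[-0.002,-0.03,0,0,0,0,1],[-0.004,-0.05,0,0,0,0,1],[-0.004,-0.05,0,0,0,0,1],[-0.004,-0.05,0,0,0,0,1],[-0.004,-0.05,0,0,0,0,1],[-0.003,-0.039,0,0,0,0,1],[0,0,0,0,0,9.7,1],[0,0,0,0,0,9.7,1]]'
python3 -m jog '[[0,0,0,0,0,9.7,1],[0,0,0,0,0,9.7,1],[0,0,0,0,0,9.7,1],[0,0,0,0,0,9.7,1],[0,0,0,0,0,9.7,1],[0,0,0,0,0,9.7,1],[0,0,0,0,0,9.3,1],[0,0,0,0,0,0,1]]'
python3 go.py .41 -.12 .27 1.36
python3 - <<'E'
from h import *
import pickle
f=frame('wrist'); pickle.dump(f,open('w8.pkl','wb')); g=frame('side'); pickle.dump(g,open('s8.pkl','wb'))
a=cv2.resize(f['image'],(400,300)); b=cv2.resize(g['image'],(400,300)); cv2.imwrite('pics/v8.png',np.hstack([a,b]))
E
```

```text
t: 39.8
ee_pos: [0.4603, 0.1461, 0.2822]
orientation: [0.132, 0.991, 0.0, 0.001]
wrist_force: [0.4, 0.4, -0.8]
width: 0.0903
grip_force: 0.0
t: 40.8
ee_pos: [0.4094, -0.1197, 0.2799]
orientation: [0.301, 0.954, 0.0, -0.0]
wrist_force: [-0.2, -0.4, 0.0]
width: 0.0929
grip_force: 0.0
t: 41.8
ee_pos: [0.4096, -0.119, 0.28]
orientation: [0.777, 0.629, -0.0, -0.0]
wrist_force: [1.2, -0.0, 0.1]
width: 0.0927
grip_force: 0.0
now [ 0.4096 -0.119   0.28  ] yaw 1.361 tilt 0.01 w 0.093 t 41.8 shift [-0.0009  0.0006  0.01  ] n>=1 turn z 0.0 deg
```

View pics/v8.png

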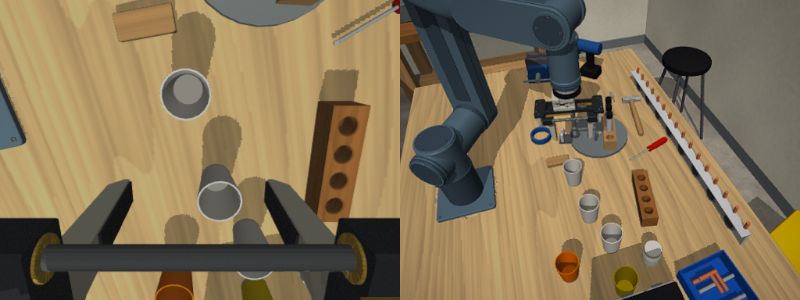

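Cup candidates in the wrist half are (186,94), (220,200) and (255,265), which are white, with an orange one at (175,290) and a yellow one at (258,290). Only the three white ones fit, and the s7 crop already showed them enlarged as white tapered cups.

```bash
cat > cups.py <<'E'
from h import *
def rim(f,z=.09,amin=800):
    im=f['image']; hsv=cv2.cvtColor(im,cv2.COLOR_BGR2HSV)
    m=((hsv[...,1]<30)&(hsv[...,2]>195)).astype(np.uint8)*255
    m=cv2.morphologyEx(m,cv2.MORPH_CLOSE,np.ones((3,3),np.uint8)); out=[]
    for k in cv2.findContours(m,cv2.RETR_EXTERNAL,cv2.CHAIN_APPROX_NONE)[0]:
        h=cv2.convexHull(k)
        if len(h)<5 or cv2.contourArea(h)<amin: continue
        e=cv2.fitEllipse(h); X=ray(f,e[0],z); c=f['C']; 
        d=np.mean(e[1])/f['fx']*np.linalg.norm(X-c)
        out.append((np.round(e[0],1),np.round(e[1],1),X[:2].round(4),round(d,4)))
    return out
E
python3 - <<'E'
from cups import *
import pickle
for n in('w8','s8'):
    f=pickle.load(open(n+'.pkl','rb'))
    for r in rim(f,amin=800 if n=='w8' else 200): print(n,*r)
f=pickle.load(open('w8.pkl','rb'))
for u,v in((186,94),(220,200)): print(ray(f,(u*1.28,v*1.28),.09))
E
```

```text
[ 0.40307066 -0.06866122  0.09      ]
[ 0.41846736 -0.23527607  0.09      ]
```

```bash
python3 - <<'E'
from cups import *
import pickle
f=pickle.load(open('w8.pkl','rb')); im=f['image']; hsv=cv2.cvtColor(im,cv2.COLOR_BGR2HSV)
for u,v in((238,120),(282,256)):
    w=hsv[v-40:v+40,u-40:u+40]; print(np.percentile(w[...,2],[50,90,95,99]),w[40,:,2][:80:2],w[40,:,1][:80:2])
E
```

```text
[137. 191. 192. 192.] [183 188 191 187 191  76  76  78  79  80  80  80  85 137 136 136 137 136
 137 137 137 136 136 138 137 136 136 136 136 137 107  79  76  77  89 178
 184 190 184 182] [113 109 108  68  17  23  20  20  23  22  19  19  21  22  21  23  22  21
  22  24  22  21  21  22  22  23  21  21  21  22  21  23  20  23  23  13
  67 110 111 111]
[131. 188. 191. 192.] [188 188 190 188 182 179 135  82  86  89  92  92  94  95  96  96  96  97
  95  93  94  93  93  91  89  89  86  86  81  81  77  78  80 177 147 132
 137 141 140 139] [110 110 109 113 112  26   9  22  21  20  25  19  22  19  21  19  21  24
  21  19  22  22  22  20  23  23  21  21  19  25  23  20  22   4  66 108
 110 112 107 106]
```

```bash
sed -i 's/<30)&(hsv\[...,2\]>195/<40)\&(hsv[...,2]>160/' cups.py; python3 - <<'E'
from cups import *
import pickle
for n in('w8','s8'):
    f=pickle.load(open(n+'.pkl','rb'))
    for r in rim(f,amin=800 if n=='w8' else 300): print(n,*r)
E
python3 go.py .405 -.072 .058 1.36; python3 go.py .420 -.236 .058 1.36
```

```text
w8 [280.7 257.3] [51.  57.4] [ 0.4171 -0.2368] 0.0664
w8 [237.  120.3] [64.9 66.7] [ 0.402  -0.0684] 0.0707
s8 [386.3 219.2] [ 13.4 341.1] [ 0.8347 -0.2385] 0.5169
s8 [261.5  33.3] [41.7 90.5] [0.8485 0.9462] 0.3411
now [ 0.4096 -0.119   0.28  ] yaw 1.363 tilt 0.01 w 0.093 t 41.9 shift [ 0.045  -0.0142  0.222 ] n>=4 turn z 0.2 deg
now [ 0.4096 -0.119   0.28  ] yaw 1.363 tilt 0.01 w 0.093 t 41.9 shift [-0.1124  0.0344  0.222 ] n>=4 turn z 0.2 deg
```

```bash
python3 -m jog '[[0.0465,-0.017,0,0,0,0,1],[0,0,0.05,0,0,0,1],[0,0,0.06,0,0,0,1],[0,0,0.06,0,0,0,1],[0,0,0.04,0,0,0,1],[0,0,0.012,0,0,0,1],[0,0,0,0,0,0,0.6],[0,0,0,0,0,0,0.6]]'
python3 -m jog '[[0,0,0,0,0,0,0.6],[0,0,0,0,0,0,0.6],[0,0,0,0,0,0,0.6]]'; python3 go.py .487 .3665 .25 1.36
```

```text
t: 42.9
ee_pos: [0.4043, -0.0707, 0.0596]
orientation: [0.778, 0.629, 0.001, 0.001]
wrist_force: [0.9, 0.1, -0.2]
width: 0.0775
grip_force: 0.0
t: 43.28
ee_pos: [0.4038, -0.0705, 0.0594]
orientation: [0.778, 0.629, 0.001, 0.001]
wrist_force: [-2.2, -0.0, 7.0]
width: 0.0686
grip_force: 30.0
now [ 0.4038 -0.0705  0.0594] yaw 1.359 tilt 0.16 w 0.069 t 43.3 shift [ 0.4446 -0.0098 -0.191 ] n>=8 turn z -0.0 deg
```

```bash
python3 -m jog '[[0,0,-0.02,0,0,0,0.6],[0,0,-0.04,0,0,0,0.6],[0,0,-0.05,0,0,0,0.6],[0,0,-0.06,0,0,0,0.6],[0,0,-0.04,0,0,0,0.6],[0.03,-0.001,0,0,0,0,0.6],[0.05,-0.001,0,0,0,0,0.6],[0.055,-0.001,0,0,0,0,0.6]]'
python3 -m jog '[[0.06,-0.001,0,0,0,0,0.6],[0.06,-0.001,0,0,0,0,0.6],[0.06,-0.001,0,0,0,0,0.6],[0.06,-0.002,0,0,0,0,0.6],[0.045,-0.002,0,0,0,0,0.6],[0.025,-0.001,0,0,0,0,0.6],[0,0,0,0,0,0,0.6],[0,0,0,0,0,0,0.6]]'
python3 go.py .487 .3665 .0655 1.36
python3 - <<'E'
from h import *
f=frame('wrist'); g=frame('side')
cv2.imwrite('pics/v9.png',np.hstack([cv2.resize(f['image'],(400,300)),cv2.resize(g['image'][60:260,140:340],(400,300))]))
im=g['image']; 
E
```

```text
t: 44.28
ee_pos: [0.4284, 0.0636, 0.2687]
orientation: [0.778, 0.628, 0.001, 0.001]
wrist_force: [0.9, -0.1, -1.2]
width: 0.0687
grip_force: 30.0
t: 45.28
ee_pos: [0.4852, 0.3666, 0.268]
orientation: [0.778, 0.628, -0.0, 0.0]
wrist_force: [-0.5, -0.5, -1.7]
width: 0.0685
grip_force: 30.0
now [0.4852 0.3666 0.268 ] yaw 1.359 tilt 0.05 w 0.069 t 45.3 shift [0.0004 0.0018 0.2025] n>=4 turn z -0.0 deg
```

View pics/v9.png

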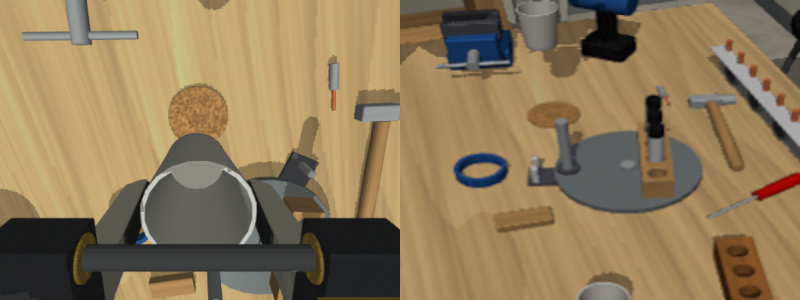

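The cup is held upright. The coaster shows at (198,114) in the wrist half, its lower edge partly hidden by the cup.

```bash
python3 - <<'E'
from h import *
f=frame('wrist')
for p in((197.5,114),(168,114),(227,114),(197.5,85)): print(ray(f,(p[0]*1.28,p[1]*1.28),.006).round(4))
E
```

```text
[0.4856 0.3739 0.006 ]
[0.4379 0.3842 0.006 ]
[0.5334 0.3636 0.006 ]
[0.4955 0.4196 0.006 ]
```

```bash
python3 -m jog '[[0.003,0,0.05,0,0,0,0.6],[0,0,0.06,0,0,0,0.6],[0,0,0.05,0,0,0,0.6],[0,0,0.025,0,0,0,0.6],[0,0,0.012,0,0,0,0.6],[0,0,0.005,0,0,0,0.6],[0,0,0,0,0,0,0.6],[0,0,0,0,0,0,0.6]]'
python3 go.py .486 .3695 .0655 1.36
```

```text
t: 46.42
ee_pos: [0.487, 0.3707, 0.0674]
orientation: [0.778, 0.628, 0.001, 0.0]
wrist_force: [0.3, -0.3, -1.0]
width: 0.0685
grip_force: 30.0
now [0.487  0.3707 0.0674] yaw 1.359 tilt 0.14 w 0.069 t 46.4 shift [-0.0014 -0.0007  0.0019] n>=1 turn z -0.0 deg
```

```bash
python3 -m jog '[[0,0,0.0018,0,0,0,0.6],[0,0,0,0,0,0,0.6],[0,0,0,0,0,0,1],[0,0,0,0,0,0,1],[0,0,0,0,0,0,1],[0,0,-0.02,0,0,0,1],[0,0,-0.05,0,0,0,1],[0,0,-0.06,0,0,0,1]]'
python3 -m jog '[[0,0,-0.06,0,0,0,1],[0,0,-0.02,0,0,0,1],[-0.03,0.003,0,0,0,0,1],[-0.06,0.006,0,0,0,0,1],[-0.06,0.006,0,0,0,0,1],[-0.06,0.006,0,0,0,0,1],[-0.06,0.006,0,0,0,0,1],[-0.06,0.006,0,0,0,0,1]]'
python3 -m jog '[[-0.06,0.006,0,0,0,0,1],[-0.06,0.006,0,0,0,0,1],[-0.06,0.006,0,0,0,0,1],[-0.05,0.005,0,0,0,0,1],[-0.05,0.005,0,0,0,0,1],[-0.025,0,0,0,0,0,1],[0,0,0,0,0,0,1],[0,0,0,0,0,0,1]]'
python3 - <<'E'
from cups import *
from go import plan
f=frame('wrist')
for r in rim(f): print(*r)
plan(.419,-.237,.058,1.36)
E
```

```text
t: 47.42
ee_pos: [0.4853, 0.3697, 0.1941]
orientation: [0.778, 0.628, -0.002, -0.0]
wrist_force: [1.0, 1.7, 0.3]
width: 0.0929
grip_force: 0.0
t: 48.42
ee_pos: [0.4485, 0.039, 0.2743]
orientation: [0.778, 0.629, 0.0, 0.0]
wrist_force: [0.8, -0.4, -0.5]
width: 0.0933
grip_force: 0.0
t: 49.42
ee_pos: [0.4124, -0.2626, 0.2741]
orientation: [0.778, 0.628, 0.0, -0.0]
wrist_force: [-0.7, 0.4, -0.5]
width: 0.0929
grip_force: 0.0
[276.7 242.6] [53.7 59.4] [ 0.4189 -0.3571] 0.0666
[253.3 141.5] [65.1 65.3] [ 0.4171 -0.2363] 0.0693
now [ 0.4125 -0.2623  0.2742] yaw 1.360 tilt 0.03 w 0.093 t 49.5 shift [0.026  0.001  0.2163] n>=4 turn z -0.0 deg
```

```bash
python3 -m jog '[[0.0265,-0.001,0,0,0,0,1],[0,0,0.05,0,0,0,1],[0,0,0.06,0,0,0,1],[0,0,0.06,0,0,0,1],[0,0,0.034,0,0,0,1],[0,0,0.012,0,0,0,1],[0,0,0,0,0,0,0.6],[0,0,0,0,0,0,0.6]]'
python3 -m jog '[[0,0,0,0,0,0,0.6],[0,0,0,0,0,0,0.6],[0,0,0,0,0,0,0.6]]'; python3 go.py .486 .3695 .28 1.36
```

```text
t: 50.48
ee_pos: [0.4182, -0.2379, 0.0599]
orientation: [0.778, 0.629, 0.0, 0.002]
wrist_force: [0.8, -0.9, 0.3]
width: 0.0775
grip_force: 0.0
t: 50.85
ee_pos: [0.4178, -0.238, 0.0597]
orientation: [0.778, 0.628, 0.0, 0.001]
wrist_force: [-0.4, 0.7, 7.0]
width: 0.0675
grip_force: 30.0
now [ 0.4178 -0.238   0.0597] yaw 1.359 tilt 0.16 w 0.068 t 50.9 shift [ 0.6079 -0.0605 -0.2214] n>=10 turn z -0.1 deg
```

```bash
python3 -m jog '[[0,0,-0.02,0,0,0,0.6],[0,0,-0.05,0,0,0,0.6],[0,0,-0.06,0,0,0,0.6],[0,0,-0.06,0,0,0,0.6],[0,0,-0.03,0,0,0,0.6],[0.03,-0.003,0,0,0,0,0.6],[0.06,-0.006,0,0,0,0,0.6],[0.06,-0.006,0,0,0,0,0.6]]'
python3 -m jog '[[0.06,-0.006,0,0,0,0,0.6],[0.06,-0.006,0,0,0,0,0.6],[0.06,-0.006,0,0,0,0,0.6],[0.06,-0.006,0,0,0,0,0.6],[0.06,-0.006,0,0,0,0,0.6],[0.06,-0.006,0,0,0,0,0.6],[0.06,-0.006,0,0,0,0,0.6],[0.029,-0.004,0,0,0,0,0.6]]'
python3 -m jog '[[0.01,0,0,0,0,0,0.6],[0,0,0,0,0,0,0.6],[0,0,0,0,0,0,0.6]]'
python3 go.py .4865 .3705 .11 1.36
```

```text
t: 51.85
ee_pos: [0.4336, -0.0862, 0.2785]
orientation: [0.778, 0.628, 0.0, 0.0]
wrist_force: [1.1, 1.2, -1.2]
width: 0.0678
grip_force: 30.0
t: 52.85
ee_pos: [0.4826, 0.3641, 0.2778]
orientation: [0.777, 0.629, -0.0, -0.0]
wrist_force: [-0.3, 0.4, -1.0]
width: 0.0677
grip_force: 30.0
t: 53.22
ee_pos: [0.4855, 0.3696, 0.2785]
orientation: [0.778, 0.628, -0.0, 0.0]
wrist_force: [0.2, 0.1, -0.4]
width: 0.0676
grip_force: 30.0
now [0.4855 0.3696 0.2785] yaw 1.358 tilt 0.03 w 0.068 t 53.2 shift [0.0012 0.0008 0.1685] n>=3 turn z -0.1 deg
```

```bash
python3 -m jog '[[0.001,0.0005,0.04,0,0,0,0.6],[0,0,0.05,0,0,0,0.6],[0,0,0.02,0,0,0,0.6],[0,0,0.01,0,0,0,0.6],[0,0,0.01,0,0,0,0.6],[0,0,0.01,0,0,0,0.6],[0,0,0.01,0,0,0,0.6],[0,0,0,0,0,0,0.6]]'
python3 go.py .4865 .3705 .11 1.36
```

```text
t: 54.22
ee_pos: [0.4855, 0.3717, 0.1274]
orientation: [0.778, 0.629, -0.001, -0.0]
wrist_force: [0.1, 0.7, -1.5]
width: 0.0674
grip_force: 30.0
now [0.4855 0.3717 0.1274] yaw 1.359 tilt 0.09 w 0.067 t 54.2 shift [-0.0009  0.0012  0.0174] n>=1 turn z -0.0 deg
```

```bash
python3 -m jog '[[0,0,0.004,0,0,0,0.6],[0,0,0.004,0,0,0,0.6],[0,0,0.004,0,0,0,0.6],[0,0,0,0,0,0,0.6]]'; python3 -m jog '[[0,0,0.003,0,0,0,0.6],[0,0,0.002,0,0,0,0.6],[0,0,0,0,0,0,0.6]]'
```

```text
t: 54.72
ee_pos: [0.4859, 0.3717, 0.1159]
orientation: [0.778, 0.628, -0.0, 0.0]
wrist_force: [0.2, -0.5, -2.1]
width: 0.0673
grip_force: 30.0
t: 55.1
ee_pos: [0.4867, 0.3726, 0.1137]
orientation: [0.778, 0.628, 0.002, 0.0]
wrist_force: [-3.4, -1.3, 11.8]
width: 0.068
grip_force: 30.0
```

```bash
python3 -m jog '[[0,0,0,0,0,0,1],[0,0,0,0,0,0,1],[0,0,0,0,0,0,1],[0,0,-0.02,0,0,0,1],[0,0,-0.05,0,0,0,1],[0,0,-0.06,0,0,0,1],[0,0,-0.04,0,0,0,1],[-0.03,0.003,0,0,0,0,1]]'
python3 -m jog '[[-0.06,0.0067,0,0,0,0,1],[-0.06,0.0067,0,0,0,0,1],[-0.06,0.0067,0,0,0,0,1],[-0.06,0.0067,0,0,0,0,1],[-0.06,0.0067,0,0,0,0,1],[-0.06,0.0067,0,0,0,0,1],[-0.06,0.0067,0,0,0,0,1],[-0.06,0.0067,0,0,0,0,1]]'
python3 -m jog '[[-0.06,0.0067,0,0,0,0,1],[-0.06,0.0067,0,0,0,0,1],[-0.06,0.0067,0,0,0,0,1],[-0.05,0.005,0,0,0,0,1],[-0.025,0.003,0,0,0,0,1],[0,0,0,0,0,0,1],[0,0,0,0,0,0,1]]'
python3 - <<'E'
from cups import *
from go import plan
f=frame('wrist'); save(f,'w10')
for r in rim(f): print(*r)
plan(.419,-.357,.058,1.36)
E
```

```text
t: 56.1
ee_pos: [0.4844, 0.3437, 0.2852]
orientation: [0.777, 0.629, 0.004, 0.001]
wrist_force: [-0.2, -0.7, -0.3]
width: 0.0929
grip_force: 0.0
t: 57.1
ee_pos: [0.4337, -0.1405, 0.2813]
orientation: [0.778, 0.628, 0.0, 0.0]
wrist_force: [1.0, -0.6, -0.1]
width: 0.0929
grip_force: 0.0
t: 57.98
ee_pos: [0.4085, -0.3924, 0.2812]
orientation: [0.778, 0.629, 0.0, -0.0]
wrist_force: [-0.1, 0.6, -0.3]
width: 0.0934
grip_force: 0.0
[389.4 171.1] [40.1 45.3] [ 0.5531 -0.4308] 0.051
[256.8 130.6] [64.4 65.2] [ 0.419  -0.3567] 0.07
now [ 0.4086 -0.3922  0.2815] yaw 1.361 tilt 0.03 w 0.093 t 58.0 shift [0.0365 0.0028 0.2235] n>=4 turn z 0.0 deg
```

```bash
python3 -m jog '[[0.036,0.002,0,0,0,0,1],[0,0,0.05,0,0,0,1],[0,0,0.06,0,0,0,1],[0,0,0.06,0,0,0,1],[0,0,0.04,0,0,0,1],[0,0,0.012,0,0,0,1],[0,0,0,0,0,0,0.6],[0,0,0,0,0,0,0.6]]'
python3 -m jog '[[0,0,0,0,0,0,0.6],[0,0,0,0,0,0,0.6],[0,0,0,0,0,0,0.6]]'; python3 go.py .4865 .3715 .31 1.36
```

```text
t: 59.02
ee_pos: [0.4188, -0.36, 0.0614]
orientation: [0.778, 0.629, -0.0, 0.002]
wrist_force: [0.2, 0.2, -0.1]
width: 0.0779
grip_force: 0.0
t: 59.4
ee_pos: [0.4188, -0.3601, 0.0612]
orientation: [0.778, 0.628, 0.0, 0.002]
wrist_force: [1.6, 1.1, 6.3]
width: 0.0689
grip_force: 30.0
now [ 0.4188 -0.3601  0.0612] yaw 1.359 tilt 0.22 w 0.069 t 59.4 shift [ 0.729  -0.0868 -0.2507] n>=12 turn z -0.1 deg
```

```bash
python3 -m jog '[[0,0,-0.02,0,0,0,0.6],[0,0,-0.05,0,0,0,0.6],[0,0,-0.06,0,0,0,0.6],[0,0,-0.06,0,0,0,0.6],[0,0,-0.05,0,0,0,0.6],[0.03,-0.0036,0,0,0,0,0.6],[0.06,-0.0072,0,0,0,0,0.6],[0.06,-0.0072,0,0,0,0,0.6]]'
python3 -m jog '[[0.06,-0.0072,0,0,0,0,0.6],[0.06,-0.0072,0,0,0,0,0.6],[0.06,-0.0072,0,0,0,0,0.6],[0.06,-0.0072,0,0,0,0,0.6],[0.06,-0.0072,0,0,0,0,0.6],[0.06,-0.0072,0,0,0,0,0.6],[0.06,-0.0072,0,0,0,0,0.6],[0.05,-0.006,0,0,0,0,0.6]]'
python3 -m jog '[[0.05,-0.006,0,0,0,0,0.6],[0.04,-0.005,0,0,0,0,0.6],[0,0,0,0,0,0,0.6],[0,0,0,0,0,0,0.6]]'
python3 go.py .4862 .370 .155 1.36
```

```text
t: 60.4
ee_pos: [0.4312, -0.2073, 0.2995]
orientation: [0.778, 0.628, 0.0, 0.0]
wrist_force: [0.2, 0.7, -0.8]
width: 0.0686
grip_force: 30.0
t: 61.4
ee_pos: [0.4747, 0.2649, 0.2996]
orientation: [0.778, 0.629, 0.0, 0.0]
wrist_force: [-0.1, -0.3, -1.8]
width: 0.0684
grip_force: 30.0
t: 61.9
ee_pos: [0.483, 0.3525, 0.2991]
orientation: [0.778, 0.629, -0.0, 0.0]
wrist_force: [-0.4, 0.2, -1.0]
width: 0.069
grip_force: 30.0
now [0.483  0.3525 0.2991] yaw 1.359 tilt 0.06 w 0.069 t 61.9 shift [ 0.0179 -0.0005  0.1441] n>=3 turn z -0.0 deg
```

```bash
python3 -m jog '[[0.018,-0.0005,0,0,0,0,0.6],[0,0,0,0,0,0,0.6],[0,0,0.04,0,0,0,0.6],[0,0,0.045,0,0,0,0.6],[0,0,0.01,0,0,0,0.6],[0,0,0.01,0,0,0,0.6],[0,0,0.01,0,0,0,0.6],[0,0,0,0,0,0,0.6]]'
python3 go.py .4862 .370 .160 1.36
```

```text
t: 62.9
ee_pos: [0.4866, 0.3708, 0.1844]
orientation: [0.778, 0.628, 0.0, -0.0]
wrist_force: [-1.0, 0.3, -1.0]
width: 0.0687
grip_force: 30.0
now [0.4866 0.3708 0.1844] yaw 1.359 tilt 0.01 w 0.069 t 62.9 shift [-0.0008 -0.0002  0.0244] n>=1 turn z -0.0 deg
```

```bash
python3 -m jog '[[0,0,0.006,0,0,0,0.6],[0,0,0.006,0,0,0,0.6],[0,0,0.005,0,0,0,0.6],[0,0,0,0,0,0,0.6]]'; python3 -m jog '[[0,0,0.003,0,0,0,0.6],[0,0,0.002,0,0,0,0.6],[0,0,0,0,0,0,0.6]]';  python3 -m jog '[[0,0,0.002,0,0,0,0.6],[0,0,0.001,0,0,0,0.6],[0,0,0,0,0,0,0.6]]'
```

```text
t: 63.4
ee_pos: [0.4862, 0.3705, 0.1666]
orientation: [0.778, 0.628, -0.001, -0.0]
wrist_force: [-1.8, -0.2, -1.6]
width: 0.0688
grip_force: 30.0
t: 63.78
ee_pos: [0.487, 0.3714, 0.1641]
orientation: [0.778, 0.629, 0.001, 0.0]
wrist_force: [-2.9, -1.6, 7.9]
width: 0.0685
grip_force: 30.0
t: 64.15
ee_pos: [0.4876, 0.3722, 0.1636]
orientation: [0.778, 0.629, 0.003, 0.0]
wrist_force: [-5.2, -0.9, 18.2]
width: 0.0686
grip_force: 30.0
```

```bash
python3 -m jog '[[0,0,0,0,0,0,1],[0,0,0,0,0,0,1],[0,0,0,0,0,0,1],[0,0,0,0,0,0,1],[0,0,-0.02,0,0,0,1],[0,0,-0.05,0,0,0,1],[0,0,-0.06,0,0,0,1],[0,0,-0.03,0,0,0,1]]'
python3 -m jog '[[-0.03,0,0,0,0,0,1],[-0.06,0,0,0,0,0,1],[-0.06,0,0,0,0,0,1],[-0.06,0,0,0,0,0,1],[-0.06,0,0,0,0,0,1],[-0.06,0,0,0,0,0,1],[-0.06,0,0,0,0,0,1],[-0.06,0,0,0,0,0,1]]'
python3 -m jog '[[-0.06,0,0,0,0,0,1],[-0.06,0,0,0,0,0,1],[-0.06,0,0,0,0,0,1],[-0.05,0,0,0,0,0,1],[0,0,0,0,0,0,1],[0,0,0,0,0,0,1]]'
python3 - <<'E'
from h import *
import pickle
f=frame('top'); g=frame('side'); pickle.dump((f,g),open('end.pkl','wb'))
cv2.imwrite('pics/v11.png',np.hstack([cv2.resize(f['image'][115:240,115:275],(400,312),interpolation=2),cv2.resize(g['image'][80:236,150:350],(400,312),interpolation=2)]))
E
```

```text
t: 65.15
ee_pos: [0.4875, 0.3712, 0.323]
orientation: [0.778, 0.628, 0.002, 0.001]
wrist_force: [-0.4, -0.6, -1.1]
width: 0.0925
grip_force: 0.0
t: 66.15
ee_pos: [0.3914, -0.0709, 0.3194]
orientation: [0.778, 0.629, 0.0, 0.0]
wrist_force: [1.6, -0.6, 0.2]
width: 0.0926
grip_force: 0.0
t: 66.9
ee_pos: [0.3436, -0.2936, 0.319]
orientation: [0.778, 0.628, 0.0, -0.001]
wrist_force: [0.9, 1.2, 0.4]
width: 0.0929
grip_force: 0.0
```

View pics/v11.png

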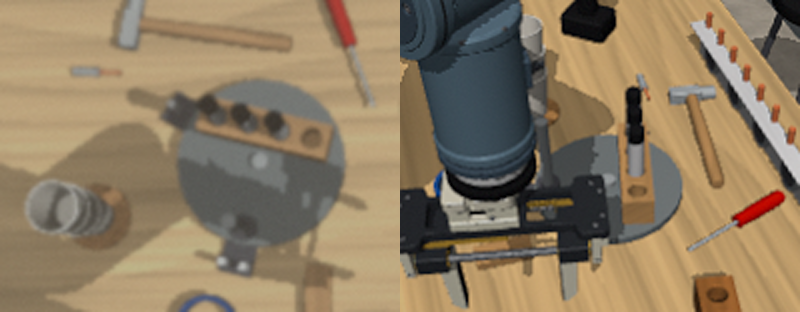

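```bash
python3 - <<'E'
from h import *
import pickle
f,g=pickle.load(open('end.pkl','rb')); q=lambda u,v,z: ray(f,(115+u*.4,115+v*.4),z)[:2]
print('stack top',q(57,208,.19),'coaster .4858 .370')
c=np.array([.5568,.1197]); C=[q(208,106,.165),q(241,117,.165),q(274,127,.165),q(312,138,.077)]; print(np.round(C,4))
d=C[0]-C[3]; print('angle',np.arctan2(d[1],d[0])+np.pi/2)
p=q(233.5,264.5,.05)-c; print('pair dir',np.arctan2(p[1],p[0]),np.linalg.norm(p))
a=np.arctan2(p[1],p[0])
for ang in(a,2.875): print('post top proj at', (proj(f,[*(c+.1*np.array([np.cos(ang),np.sin(ang)])),.165])-115)/.4)
for i in range(3): print('stack rim proj',(proj(f,[.4858,.370,.096+.048*i])-115)/.4)
E
```

```text
stack top [0.48197447 0.36508573] coaster .4858 .370
[[0.6153 0.1703]
 [0.5989 0.1261]
 [0.584  0.0822]
 [0.5819 0.0384]]
angle 2.893659342879473
pair dir 2.8982186777221965 0.15494523300889626
post top proj at [228.9556679 221.6046527]
post top proj at [227.25242599 221.20932809]
stack rim proj [ 76.8311501  210.97475317]
stack rim proj [ 65.26205095 208.12397113]
stack rim proj [ 52.79503513 205.0489372 ]
```

The stack's top rim is within about 6 mm of the coaster's centre. The carousel sits at about 2.88 rad against a pair direction of about 2.88, and the tubes stand in their sockets. Handing in.

```bash
python3 -c "
from cell import close_job
print(close_job())"
```

```text
the job is handed in; nothing more can be done
None
```

The job is handed in after about 67 s of robot time, with no verdict returned: the three tubes are home in the carousel, its post is at the pair of tabs, and the three white cups are nested upright on the coaster, about 6 mm off centre by my last measurement.

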